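Stack specimens, disc and weight in the bonding dish

ROBOT

A 6-joint arm with a two-finger parallel gripper is mounted at the origin on the work surface. World frame = base frame: x ahead of the robot, y to its left, z up, the work surface at z = 0. Lengths are in m, angles in degrees, forces in N, time in s.
With the tool pointing down it reaches from about 0.25 to 0.85 m from the base axis. Payload 12.5 kg.
Tool frame: the origin (TCP) lies midway between the tips of the shut fingers; the grasp point (between the pads) lies 19 mm behind it; z points along the fingers, y is the direction in which the jaws open and shut (so a half turn about z gives the same grasp; the last joint's range is limited). The gripper opens to 93 mm and grips with 3 to 60 N. Pads are 15 mm wide; open, the fingers measure 128 mm over their backs; the gripper's body (75 mm by 188 mm) begins 65 mm behind the grasp point.
Start: joints at [63.507, 20.094, 94.641, -0, 65.266, -4.847], TCP at [0.203, 0.511, 0.219] pointing down, gripper open.
Joint ranges: [-157.81, 157.81], [-45, 120.19], [0.68, 151.7], [-89.99, 269.99], [4.06, 180], [-164.3, 164.3]. Speed limits (degrees/s): [127.2, 127.2, 159.86, 180, 180, 180].

INTERFACE

Orientations are given as a 3x3 rotation matrix whose columns are the frame's x, y, z axes.
In Python, from workcell import readout, viewer, workorder gives the robot as it stands. The module is installed in compiled form; this text tells all that it offers.
- The arm moves only by the shell command python3 -m jog 'ROWS' [OPENING] [FORCE]. ROWS is JSON, a list of rows, each an object with "delta_pos": the shift along the tool's x, y, z in cm, a list of three; "turn": the turn about the tool's z in degrees. In form: [{"delta_pos": [tx, ty, tz], "turn": turn}, ...]. A call has 1 to 8 rows; each row is the pose to reach, as a shift and turn from the pose commanded when the call began, along the tool's axes at that moment; what a row does not reach only later rows make up. A row lasts 1/8 s, in which the tool goes at most 62.5 mm and 10.7 degrees, less where a joint would pass 70% of its speed; a pose out of reach is approached as far as the arm can. A call with a gripper value outside its range is refused whole. OPENING is the closure in counts, from 0 (fully open) to 255 (shut), set as the call begins (- or left out, the last holds). The fingers move at their own pace and stop on an object; FORCE is the grip in N (left out, the last holds). Time passes only in rows, so rows that repeat a pose let the fingers close. It gives the time, the measured TCP pose, the force and the opening at its end, in the units of the state.
- readout.get_obs(): the state, without advancing time (a new reading comes with each control period).
- viewer.camera(name): name is "side" or "top"; returns (picture, depth): 420x560x3 uint8, blue, green, red; 420x560 float32, m along the optical axis (not along the pixel's ray), 0 where there is no reading.
- viewer.camera_params(name): a dict with "fx", "fy", "cx", "cy" (pixels), "extrinsics" (4x4, takes a point from world to camera coordinates). Camera axes: x right, y down, z forward; pixel columns grow to the right and rows downward; lengths in m; the calibration is good to about 2 mm. A picture is of the moment at which its call begins. camera_params takes no time and is no camera call.
- workorder.close_job(): hands the job in, once; it reports no verdict.
The state is a dict: "t": time; "qpos": joint angles; "dq": joint speeds; "joint_efforts": joint torques, N m; "ee_pos": TCP position; "eef_rot": TCP orientation; "contact_force": force on the tool from outside, world axes, zero at the start; "wrist_torque": the same for the moment, N m; "width": opening from 0.0 (shut) to 1.0 (fully open).
Only numpy, scipy, OpenCV 4.12 (cv2) and the standard library are available. Lean on these libraries where they do the work, as an engineer would, in place of code of your own. Each camera call takes 0.05 s, during which the arm holds its last target.

TASK

Build the pressing stack for bonding: stand the three tall specimen mounts upright on the floor of the round steel dish, grouped evenly around its middle; when all three are in, lay the pressure disc, stud up, centred and level on top of them; last, put the ring weight over the stud so that it lies flat on the disc. Set everything down gently, never letting anything drop or topple, let go of it all, and leave the flat wide puck, the jar and the tweezers where they are.

Things in the scene. Friction and masses are not known exactly. Their poses are not given: they have to be found in the camera images.
- dish: Round shallow open steel dish, fixed: outer diameter 96 mm, inner 88 mm, rim 14 mm and inner floor 6 mm above the bench. Origin at the centre of its underside (bench level), z up. The three mounts fit with their axes about 23 mm from its centre, 120 degrees apart (10 mm between them, 6 mm to the wall); their tops then stand 46 mm above the bench.
- mount_round: Tall black resin specimen mount, a plain upright cylinder 30 mm in diameter and 40 mm high, about 60 g, with a 16 mm round inlay of bright metal showing in its top face; standing; origin at the centre of its underside, z up along its axis, yaw has no meaning for the job. One of the three tall mounts, which are alike but for that inlay.
- mount_square: Tall black resin specimen mount, a plain upright cylinder 30 mm in diameter and 40 mm high, about 60 g, with a 14 mm square inlay of bright metal showing in its top face; standing; origin at the centre of its underside, z up along its axis, yaw has no meaning for the job. One of the three tall mounts, which are alike but for that inlay.
- mount_strip: Tall black resin specimen mount, a plain upright cylinder 30 mm in diameter and 40 mm high, about 60 g, with a 23 by 5 mm strip of bright metal showing in its top face; standing; origin at the centre of its underside, z up along its axis, yaw has no meaning for the job. One of the three tall mounts, which are alike but for that inlay.
- disc: Pressure disc: aluminium disc 84 mm in diameter and 8 mm thick, with a plain upright steel stud 18 mm in diameter standing 28 mm above its upper face at the centre (36 mm high in all), about 0.2 kg; lies flat on the bench stud up. Grip it by the stud. Origin at the centre of its underside, z up along the stud.
- weight: Ring weight: dark steel ring, outer diameter 56 mm, bore 30 mm right through, 40 mm high, about 0.5 kg, standing on the bench with the bore upright. The bore goes over the disc's 18 mm stud. Origin on the bore's axis at the underside, z up.
- puck: Flat wide black resin puck, 44 mm in diameter and only 16 mm high, with a copper rectangle in its top: not one of the three tall mounts, to be left alone. Origin at the centre of its underside, z up.
- jar: White plastic jar with a blue cap, 56 mm in diameter, 70 mm tall, standing; to be left alone. Origin at the centre of its underside, z up.
- tweezers: Steel tweezers lying flat on the bench, 136 mm long, about 18 mm wide, 7 mm high; to be left alone. Origin at its middle about at bench level, x along its length.
Not all that is in view belongs to the job. What is shaped like the weight but purple or red is not meant.

How it is judged (in metres and radians):
On the way, in this order (a step that is already met when the one before it is completed fails the run):
1. all three tall mounts stand upright on the dish's floor, released, before the disc goes on (horizontal distance between each of mount_round, mount_square, mount_strip and dish below 0.032 m and z of mount_round in the frame of dish between 0.003 and 0.0085 m and angle between each of mount_round, mount_square, mount_strip's own z axis and vertical below 0.08 rad and z of mount_square in the frame of dish between 0.003 and 0.0085 m and z of mount_strip in the frame of dish between 0.003 and 0.0085 m and linear speed of each of mount_round, mount_square, mount_strip below 0.02 m/s and contact force between each of mount_round, mount_square, mount_strip and the fingers below 0.1 N), for 0.2 s.
2. the disc lies level and centred on the three mounts, released (horizontal distance between each of mount_round, mount_square, mount_strip and dish below 0.032 m and z of mount_round in the frame of dish between 0.003 and 0.0085 m and angle between each of mount_round, mount_square, mount_strip's own z axis and vertical below 0.08 rad and z of mount_square in the frame of dish between 0.003 and 0.0085 m and z of mount_strip in the frame of dish between 0.003 and 0.0085 m and horizontal distance between disc and dish below 0.012 m and z of disc in the frame of dish between 0.042 and 0.049 m and angle between disc's own z axis and vertical below 0.06 rad and linear speed of disc below 0.02 m/s and contact force between disc and the fingers below 0.1 N), for 0.2 s.
3. the ring weight lies flat on the disc, over the stud (horizontal distance between each of mount_round, mount_square, mount_strip and dish below 0.032 m and z of mount_round in the frame of dish between 0.003 and 0.0085 m and angle between each of mount_round, mount_square, mount_strip's own z axis and vertical below 0.08 rad and z of mount_square in the frame of dish between 0.003 and 0.0085 m and z of mount_strip in the frame of dish between 0.003 and 0.0085 m and horizontal distance between disc and dish below 0.012 m and z of disc in the frame of dish between 0.042 and 0.049 m and angle between each of disc, weight's own z axis and vertical below 0.06 rad and horizontal distance between weight and disc below 0.009 m and z of weight in the frame of disc between 0.005 and 0.011 m and linear speed of weight below 0.02 m/s), for 0.2 s.
At the end, for the whole second after the job is handed in: All three tall mounts stand upright (within 0.08 rad) on the dish's floor, inside its wall; the disc lies on them, level within 0.06 rad, its centre within 12 mm of the dish's; the ring weight lies flat (0.06 rad) on the disc over the stud, its axis within 9 mm of the disc's; all at rest (all of step 3 and linear speed of each of mount_round, mount_square, mount_strip, disc below 0.02 m/s); the robot touches nothing.
It fails at once if the puck, the jar or the tweezers is moved more than 20 mm or tipped (distance of any of puck, jar, tweezers from where it was at the start of the episode above 0.02 m or angle between any of puck, jar, tweezers's own z axis and vertical above 0.3 rad).
It fails at once if a mount, the disc or the weight topples (tilts past 0.5 rad) (angle between any of mount_round, mount_square, mount_strip, disc, weight's own z axis and vertical above 0.5 rad).
It fails at once if a mount, the disc or the weight is dropped (moves faster than 0.6 m/s, a fall of about 18 mm, out of the fingers) ((linear speed of mount_round above 0.6 m/s and contact force between mount_round and the fingers below 0.05 N) or (linear speed of mount_square above 0.6 m/s and contact force between mount_square and the fingers below 0.05 N) or (linear speed of mount_strip above 0.6 m/s and contact force between mount_strip and the fingers below 0.05 N) or (linear speed of disc above 0.6 m/s and contact force between disc and the fingers below 0.05 N) or (linear speed of weight above 0.6 m/s and contact force between weight and the fingers below 0.05 N)).
It also fails if it takes over 136 s, if anything falls off the work surface, if the arm or the gripper's body presses on something with over 40 N, if the wrist force passes 120 N, or if a joint passes its speed limit or range.

## Working session

There is one attempt and no reset: what is moved stays moved. The work goes in short steps, Python scripts to look and compute and a shell command to move; the robot and the scene stay as the last step left them, time stands still between calls to the robot, and variables do not carry over. Pictures are saved under pics/ and viewed, and the job is handed in when it is done.

```bash
mkdir -p pics
python3 - <<'E'
from workcell import readout, viewer
import cv2,numpy as np
o=readout.get_obs(); print({k:np.round(v,3).tolist() for k,v in o.items()})
for n in("top","side"):
    p,d=viewer.camera(n); cv2.imwrite(f"pics/{n}0.png",p); np.save(f"pics/{n}0.npy",d)
    print(n,{k:np.round(v,3).tolist() for k,v in viewer.camera_params(n).items()})
E
```

```text
{'t': 0.0, 'qpos': [63.508, 20.124, 94.676, -0.001, 65.266, -4.848], 'dq': [0.05, 0.013, -0.032, -0.008, -0.04, -0.058], 'joint_efforts': [-0.0, -49.734, -28.525, 0.07, 0.026, -0.0], 'ee_pos': [0.203, 0.511, 0.218], 'eef_rot': [[-0.929, 0.369, -0.0], [0.369, 0.929, -0.001], [0.0, -0.001, -1.0]], 'contact_force': [0.287, 1.144, -0.064], 'wrist_torque': [-0.03, 0.002, -0.044], 'width': 0.999}
top {'fx': 381.607, 'fy': 381.607, 'cx': 281.832, 'cy': 214.715, 'extrinsics': [[0.026, -1.0, 0.002, -0.012], [-0.99, -0.026, -0.14, 0.568], [0.14, 0.001, -0.99, 0.785], [0.0, 0.0, 0.0, 1.0]]}
side {'fx': 508.32, 'fy': 508.32, 'cx': 285.243, 'cy': 204.12, 'extrinsics': [[0.921, -0.389, -0.021, -0.514], [-0.255, -0.56, -0.788, 0.171], [0.295, 0.731, -0.615, 0.913], [0.0, 0.0, 0.0, 1.0]]}
```

View pics/top0.png

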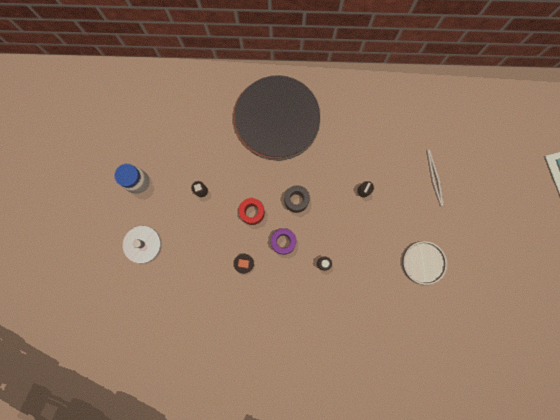

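View pics/side0.png

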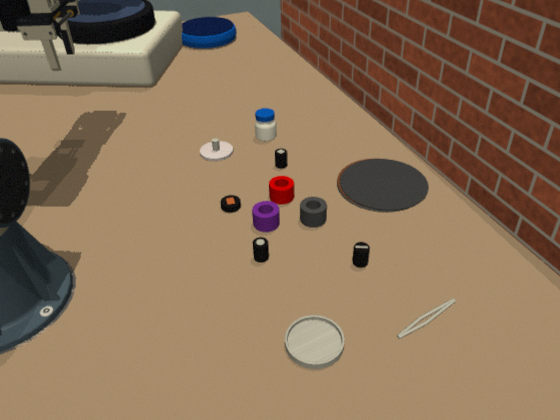

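The top view shows these objects:
- Square mount at (199,188)
- Strip mount at (365,188)
- Round mount at (325,263)
- Dark ring at (297,199), with red and purple decoys next to it
- Dish at (425,263)
- Disc at (141,244)
- Puck at (243,263)
- Jar at (130,178)
- Tweezers at (436,178)

Next I'll measure positions from depth.

```bash
cat > h.py <<'E'
from workcell import readout, viewer
import cv2,numpy as np
def world(d,n):
    P=viewer.camera_params(n); E=np.array(P["extrinsics"])
    v,u=np.mgrid[:d.shape[0],:d.shape[1]]
    c=np.stack([(u-P["cx"])/P["fx"]*d,(v-P["cy"])/P["fy"]*d,d],-1)
    w=(c-E[:3,3])@E[:3,:3]; w[d<=0]=np.nan; return w
def proj(p,n):
    P=viewer.camera_params(n); E=np.array(P["extrinsics"]); c=E[:3,:3]@np.array(p)+E[:3,3]
    return P["fx"]*c[0]/c[2]+P["cx"],P["fy"]*c[1]/c[2]+P["cy"]
def near(w,xy,r,z0,z1):
    m=(np.hypot(w[...,0]-xy[0],w[...,1]-xy[1])<r)&(w[...,2]>z0)&(w[...,2]<z1)
    return m
def top_center(w,xy,r,z0,z1):
    p=w[near(w,xy,r,z0,z1)]
    c,rad=cv2.minEnclosingCircle(p[:,:2].astype(np.float32))
    return len(p),np.round(c,4),round(rad,4),np.round(p.mean(0),4),round(float(np.median(p[:,2])),4)
E
python3 - <<'E'
from h import *
for n,S in(("top",dict(square=(199,188),strip=(365,188),round=(325,263),ring=(297,199),dish=(425,263),disc=(141,244),stud=(139,244),puck=(243,263),jar=(127,176))),("side",dict(square=(281,153),strip=(361,247),round=(261,243),ring=(313,205),dish=(315,341),disc=(217,150),puck=(231,203),jar=(265,115)))):
    w=world(np.load(f"pics/{n}0.npy"),n)
    H=dict(square=(.033,.05),strip=(.033,.05),round=(.033,.05),ring=(.034,.05),dish=(.009,.025),disc=(.003,.014),puck=(.012,.025),jar=(.06,.08),stud=(.03,.045))
    R=dict(dish=.06,disc=.06,ring=.045,jar=.04,stud=.03)
    for k,(u,v) in S.items():
        xy=np.nanmean(w[v-2:v+3,u-2:u+3,:2],(0,1))
        if k in("ring",): xy=np.nanmedian(w[v-14:v+14,u-14:u+14,:2].reshape(-1,2),0)
        print(n,k,xy.round(4),*top_center(w,xy,R.get(k,.03),*H[k]))
    print("bench",np.nanmedian(w[300:320,300:320,2]))
E
```

```text
top square [0.622  0.1846] 150 [0.6249 0.1885] 0.0154 [0.6239 0.1882 0.0398] 0.0399
top strip [ 0.6316 -0.1773] 151 [ 0.6338 -0.1806] 0.0149 [ 0.6332 -0.1803  0.0401] 0.0402
top round [ 0.4669 -0.0917] 156 [ 0.4671 -0.091 ] 0.0148 [ 0.4671 -0.0907  0.0399] 0.04
top ring [ 0.6084 -0.0289] 372 [ 0.6073 -0.0277] 0.0277 [ 0.607  -0.0277  0.0399] 0.04
top dish [ 0.4732 -0.3171] 310 [ 0.4749 -0.3133] 0.0486 [ 0.4746 -0.3142  0.0131] 0.0134
top disc [0.4977 0.3067] 1065 [0.4981 0.3062] 0.0592 [0.4985 0.3128 0.0079] 0.008
top stud [0.4973 0.3086] 57 [0.4991 0.3141] 0.0092 [0.4991 0.3134 0.0355] 0.0354
top puck [0.4627 0.0847] 308 [0.4635 0.0856] 0.022 [0.4629 0.0853 0.0161] 0.0161
top jar [0.6378 0.3314] 456 [0.6414 0.3348] 0.0256 [0.6404 0.3334 0.0696] 0.07
bench -8.25668398704447e-06
side square [0.6247 0.1813] 90 [0.6252 0.1861] 0.0161 [0.6243 0.1833 0.0391] 0.0396
side strip [ 0.6343 -0.1822] 186 [ 0.6349 -0.1839] 0.0165 [ 0.6335 -0.1853  0.0392] 0.0396
side round [ 0.4687 -0.0959] 171 [ 0.4686 -0.0928] 0.016 [ 0.467  -0.0958  0.0391] 0.0397
side ring [ 0.6158 -0.0191] 333 [ 0.608  -0.0315] 0.0294 [ 0.607  -0.0332  0.0393] 0.0396
side dish [ 0.477 -0.315] 576 [ 0.4764 -0.3154] 0.0493 [ 0.474  -0.3178  0.013 ] 0.0133
side disc [0.5004 0.3035] 465 [0.5044 0.3018] 0.0554 [0.4985 0.3042 0.0078] 0.008
side puck [0.4632 0.0754] 221 [0.4633 0.0818] 0.0229 [0.4631 0.08   0.016 ] 0.0161
side jar [0.6386 0.32  ] 199 [0.6424 0.3302] 0.0263 [0.6401 0.3265 0.0686] 0.0697
bench 0.0005712778655303303
```

```bash
cat > go.py <<'E'
import sys,numpy as np
from workcell import readout
x,y,z,j=map(float,sys.argv[1:5])
o=readout.get_obs();R=np.array(o["eef_rot"]);p=np.array(o["ee_pos"])
d=R.T@(np.array([x,y,z])-p)*100
cur=np.degrees(np.arctan2(R[1,1],R[0,1]));t=(cur-j+90)%180-90
print("t",round(o["t"],2),"pos",p.round(4),"jaw",cur.round(2),"delta",d.round(2),"turn",round(t,2),"dist",np.linalg.norm(d).round(1),"w",round(o["width"],3),"F",np.round(o["contact_force"],1))
E
python3 - <<'E'
from h import *
for n,S in(("top",dict(square=(.6245,.1882),strip=(.6338,-.1806),round=(.467,-.091),ring=(.607,-.028),dish=(.475,-.3145),disc=(.4985,.313))),):
  for n in("top","side"):
    w=world(np.load(f"pics/{n}0.npy"),n)
    for k,xy in S.items():
        z0,z1=(.0375,.045)
        if k=="dish": z0,z1=.0115,.0165
        if k=="disc": z0,z1=.0068,.0092
        r=.055 if k in("dish","disc") else .04
        print(n,k,*top_center(w,xy,r,z0,z1)[:4])
E
python3 go.py .6245 .188 .15 60
```

```text
top square 134 [0.6251 0.1891] 0.0148 [0.6241 0.189  0.0402]
top strip 139 [ 0.6339 -0.1805] 0.0149 [ 0.6336 -0.1805  0.0404]
top round 147 [ 0.4672 -0.091 ] 0.0147 [ 0.4674 -0.091   0.0401]
top ring 339 [ 0.6074 -0.0279] 0.0277 [ 0.6071 -0.0275  0.0402]
top dish 236 [ 0.4747 -0.3131] 0.0484 [ 0.4737 -0.3141  0.0138]
top disc 580 [0.4993 0.3141] 0.042 [0.4992 0.3143 0.008 ]
side square 71 [0.6252 0.1861] 0.016 [0.6254 0.185  0.0401]
side strip 153 [ 0.6354 -0.184 ] 0.0164 [ 0.6346 -0.1838  0.0401]
side round 138 [ 0.4676 -0.0929] 0.0159 [ 0.4676 -0.0943  0.04  ]
side ring 281 [ 0.608  -0.0315] 0.0294 [ 0.6071 -0.0322  0.04  ]
side dish 454 [ 0.4752 -0.3146] 0.0491 [ 0.4741 -0.3177  0.0137]
side disc 233 [0.4999 0.3098] 0.0436 [0.5006 0.306  0.0081]
t 0.1 pos [0.2027 0.511  0.2182] jaw 68.36 delta [-51.12 -14.46   6.83] turn 8.36 dist 53.6 w 0.997 F [-0.3  1.4 -0.1]
```

```bash
python3 -m jog '[{"delta_pos":[-5,-1.4,0],"turn":2},{"delta_pos":[-11,-3.2,0],"turn":4},{"delta_pos":[-17,-5,0],"turn":6},{"delta_pos":[-23,-6.5,0],"turn":8.36},{"delta_pos":[-29,-8.2,0],"turn":8.36},{"delta_pos":[-35,-10,2],"turn":8.36},{"delta_pos":[-41,-11.7,4],"turn":8.36},{"delta_pos":[-47,-13.4,6],"turn":8.36}]' 0 15; python3 go.py .625 .1875 .12 60
```

```text
t: 1.1
ee_pos: [0.5846, 0.2172, 0.1606]
eef_rot: [[-0.866, 0.5, -0.0], [0.5, 0.866, -0.0], [0.0, -0.0, -1.0]]
contact_force: [0.1, 0.3, 0.4]
width: 1.003
t 1.1 pos [0.5846 0.2172 0.1606] jaw 59.99 delta [-4.99 -0.55  4.06] turn -0.01 dist 6.5 w 1.003 F [0.1 0.3 0.4]
```

```bash
python3 go.py .625 .1875 .12 60
```

```text
t 1.1 pos [0.5846 0.2172 0.1606] jaw 59.99 delta [-4.99 -0.55  4.06] turn -0.01 dist 6.5 w 1.003 F [0.1 0.3 0.4]
```

```bash
python3 -m jog '[{"delta_pos":[-2.2,-0.3,2],"turn":0},{"delta_pos":[-4.2,-0.55,4],"turn":0},{"delta_pos":[-4.2,-0.55,4],"turn":0}]'; python3 go.py .625 .1875 .018 60
python3 - <<'E'
from h import *
for n in("top","side"):
    p,d=viewer.camera(n); cv2.imwrite(f"pics/{n}1.png",cv2.resize(p[100:300,100:300] if n=="top" else p[50:250,180:380],(600,600)))
E
```

```text
t: 1.48
ee_pos: [0.6165, 0.1919, 0.1196]
eef_rot: [[-0.865, 0.501, -0.003], [0.501, 0.865, -0.001], [0.002, -0.002, -1.0]]
contact_force: [0.1, 0.8, 0.1]
width: 1.0
t 1.48 pos [0.6165 0.1919 0.1196] jaw 59.91 delta [-0.98  0.07 10.16] turn -0.09 dist 10.2 w 1.0 F [0.1 0.8 0.1]
```

View pics/side1.png

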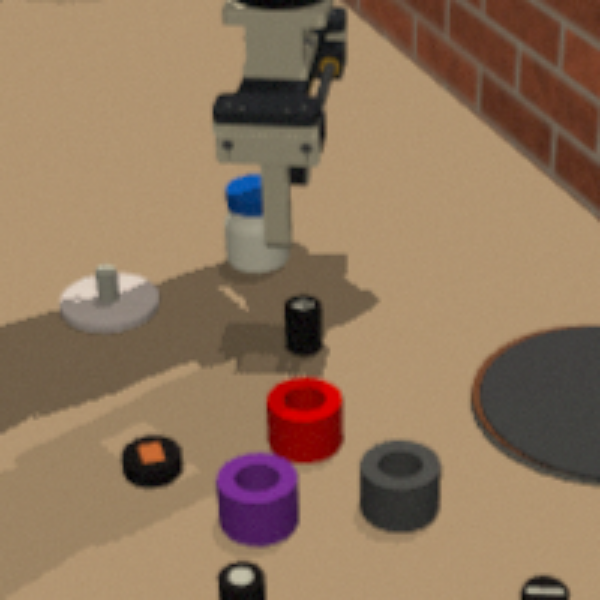

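View pics/top1.png

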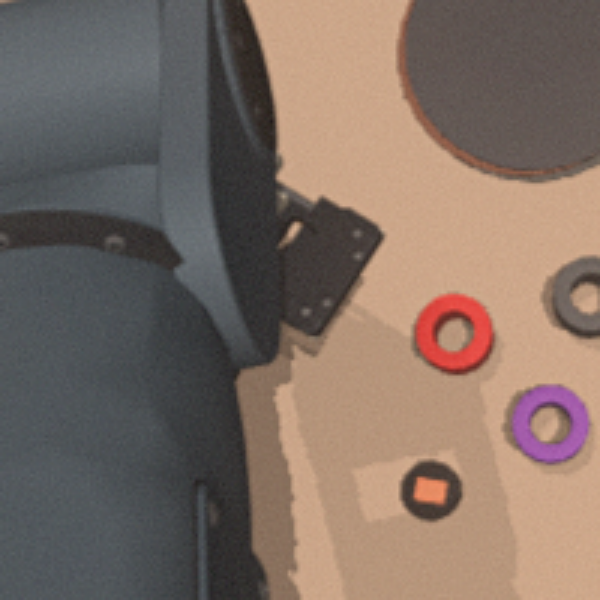

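The arm hides the work area in the top view. In the side view the square mount, at crop (303,325), sits below the fingers. I'll descend.

```bash
python3 -m jog '[{"delta_pos":[-1,0.07,2],"turn":0},{"delta_pos":[-1,0.07,5],"turn":0},{"delta_pos":[-1,0.07,7.5],"turn":0},{"delta_pos":[-1,0.07,9.5],"turn":0},{"delta_pos":[-1,0.07,10.1],"turn":0},{"delta_pos":[-1,0.07,10.1],"turn":0}]'
python3 - <<'E'
from h import *
p,d=viewer.camera("side"); cv2.imwrite("pics/side2.png",cv2.resize(p[90:210,210:370],(800,600),interpolation=2))
E
python3 go.py .625 .1875 .018 60
```

```text
t: 2.33
ee_pos: [0.6261, 0.1886, 0.0205]
eef_rot: [[-0.866, 0.5, 0.0], [0.5, 0.866, 0.0], [-0.0, 0.0, -1.0]]
contact_force: [-0.1, -0.8, 0.4]
width: 1.001
t 2.38 pos [0.6264 0.1886 0.0211] jaw 60.0 delta [ 0.06 -0.17  0.31] turn 0.0 dist 0.4 w 0.997 F [-0.4  0.2  0.6]
```

View pics/side2.png

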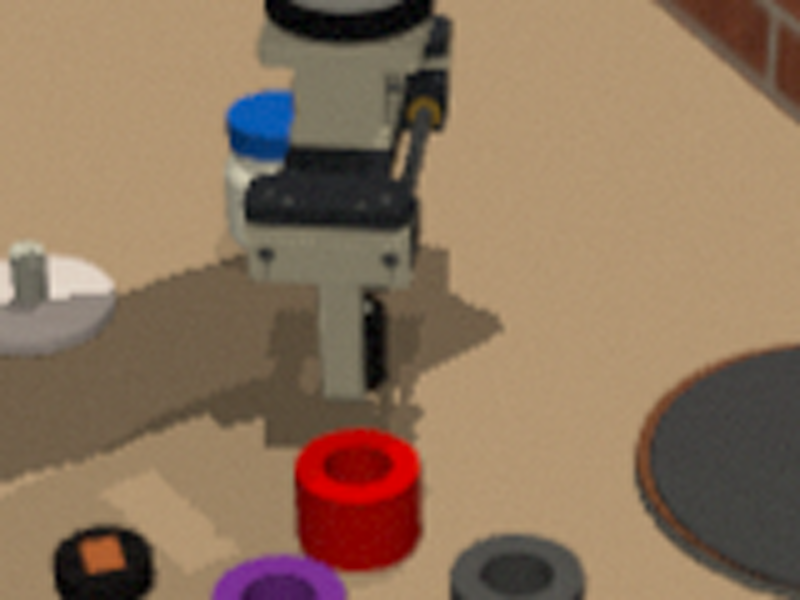

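```bash
python3 -m jog '[{"delta_pos":[0,0,0.2],"turn":0},{"delta_pos":[0,0,0.2],"turn":0},{"delta_pos":[0,0,0.2],"turn":0},{"delta_pos":[0,0,0.2],"turn":0},{"delta_pos":[0,0,0.2],"turn":0},{"delta_pos":[0,0,0.2],"turn":0}]' 200 15;python3 go.py .625 .1875 .1 60
```

```text
t: 3.12
ee_pos: [0.6259, 0.1885, 0.0185]
eef_rot: [[-0.866, 0.5, 0.0], [0.5, 0.866, -0.0], [-0.0, -0.0, -1.0]]
contact_force: [0.0, 0.1, 0.7]
width: 0.402
t 3.12 pos [0.6259 0.1885 0.0185] jaw 60.0 delta [ 0.03 -0.13 -8.15] turn -0.0 dist 8.2 w 0.402 F [0.  0.1 0.7]
```

```bash
python3 -m jog '[{"delta_pos":[0,0,0],"turn":0},{"delta_pos":[0,0,0],"turn":0},{"delta_pos":[0,0,0],"turn":0}]' 220 20;python3 go.py .625 .1875 .1 60
```

```text
t: 3.5
ee_pos: [0.6259, 0.1885, 0.0184]
eef_rot: [[-0.866, 0.5, -0.0], [0.5, 0.866, -0.0], [0.0, -0.0, -1.0]]
contact_force: [0.5, -0.8, -0.2]
width: 0.316
t 3.5 pos [0.6259 0.1885 0.0184] jaw 59.99 delta [ 0.03 -0.13 -8.16] turn -0.01 dist 8.2 w 0.316 F [ 0.5 -0.8 -0.2]
```

```bash
python3 -m jog '[{"delta_pos":[0,0,-1],"turn":0},{"delta_pos":[0,0,-3],"turn":0},{"delta_pos":[0,0,-6],"turn":0},{"delta_pos":[0,0,-8.5],"turn":0},{"delta_pos":[0,0,-10],"turn":0},{"delta_pos":[0,0,-10],"turn":0}]';python3 go.py .494 -.3255 .12 60;python3 - <<'E'
from h import *
p,d=viewer.camera("side"); cv2.imwrite("pics/side3.png",cv2.resize(p[60:210,210:410],(800,600),interpolation=2))
E
```

```text
t: 4.25
ee_pos: [0.6265, 0.1886, 0.1199]
eef_rot: [[-0.866, 0.5, 0.002], [0.5, 0.866, 0.001], [-0.002, 0.002, -1.0]]
contact_force: [-0.4, -0.1, -1.1]
width: 0.316
t 4.25 pos [0.6265 0.1886 0.1199] jaw 59.99 delta [-14.24 -51.15  -0.06] turn -0.01 dist 53.1 w 0.316 F [-0.4 -0.1 -1.1]
```

View pics/side3.png

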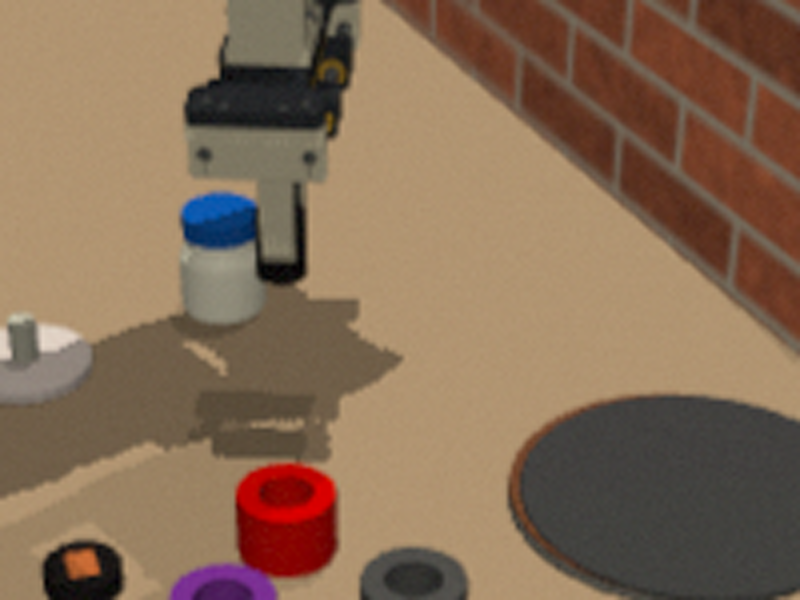

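The square mount is held upright and is clear of everything, so I'll carry it to the dish.

```bash
python3 -m jog '[{"delta_pos":[-0.7,-2.5,0],"turn":0},{"delta_pos":[-2,-7,0],"turn":0},{"delta_pos":[-3.3,-12,0],"turn":0},{"delta_pos":[-4.7,-17,0],"turn":0},{"delta_pos":[-6,-22,0],"turn":0},{"delta_pos":[-7.5,-27,0],"turn":0},{"delta_pos":[-9,-32,0],"turn":0},{"delta_pos":[-10.3,-37,0],"turn":0}]'; python3 -m jog '[{"delta_pos":[-1.4,-5,0],"turn":0},{"delta_pos":[-2.8,-10,0],"turn":0},{"delta_pos":[-3.7,-13,0],"turn":0},{"delta_pos":[-4,-14.2,0],"turn":0},{"delta_pos":[-4,-14.2,0],"turn":0}]';python3 go.py .495 -.3255 .024 60;python3 - <<'E'
from h import *
for n in("top","side"):
    p,d=viewer.camera(n); np.save(f"pics/{n}4.npy",d); cv2.imwrite(f"pics/{n}4.png",cv2.resize(p[150:350,320:520] if n=="top" else p[200:400,210:410],(600,600),interpolation=2))
E
```

```text
t: 5.3
ee_pos: [0.529, -0.1849, 0.1175]
eef_rot: [[-0.866, 0.5, -0.001], [0.5, 0.866, 0.001], [0.002, -0.0, -1.0]]
contact_force: [0.6, -0.1, -0.7]
width: 0.32
t: 5.92
ee_pos: [0.4934, -0.3261, 0.1178]
eef_rot: [[-0.866, 0.501, -0.001], [0.501, 0.866, 0.001], [0.001, 0.0, -1.0]]
contact_force: [0.2, 0.1, -0.9]
width: 0.318
t 5.92 pos [ 0.4934 -0.3261  0.1178] jaw 59.96 delta [-0.12  0.13  9.38] turn -0.04 dist 9.4 w 0.318 F [ 0.2  0.1 -0.9]
```

View pics/side4.png

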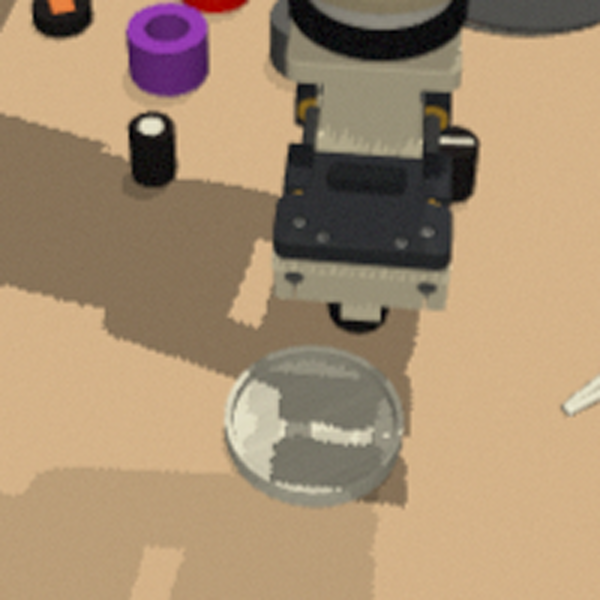

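View pics/top4.png

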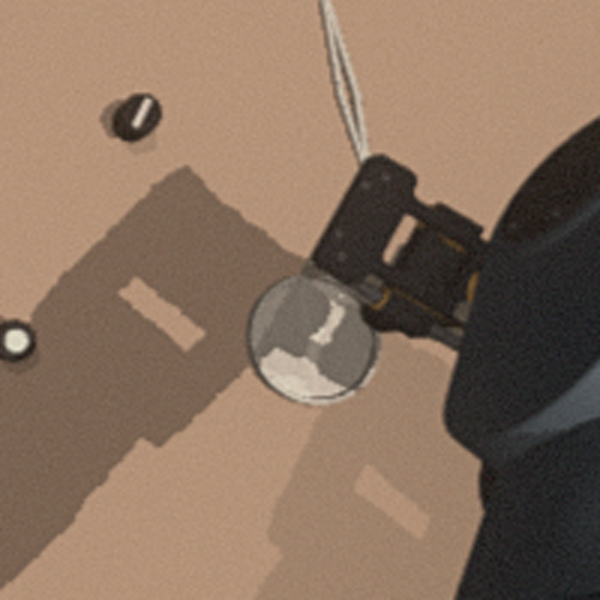

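```bash
python3 -m jog '[{"delta_pos":[-0.1,0.13,2],"turn":0},{"delta_pos":[-0.1,0.13,4.5],"turn":0},{"delta_pos":[-0.1,0.13,6.8],"turn":0},{"delta_pos":[-0.1,0.13,8.2],"turn":0},{"delta_pos":[-0.1,0.13,8.8],"turn":0},{"delta_pos":[-0.1,0.13,8.8],"turn":0}]';python3 go.py .495 -.3255 .0244 60;python3 - <<'E'
from h import *
p,d=viewer.camera("side"); cv2.imwrite(f"pics/side5.png",cv2.resize(p[240:400,220:420],(750,600),interpolation=2))
E
```

```text
t: 6.78
ee_pos: [0.4955, -0.3256, 0.0307]
eef_rot: [[-0.866, 0.5, 0.0], [0.5, 0.866, -0.0], [-0.0, -0.0, -1.0]]
contact_force: [0.4, -0.4, -0.8]
width: 0.32
t 6.78 pos [ 0.4955 -0.3256  0.0307] jaw 60.01 delta [ 0.05 -0.01  0.63] turn 0.01 dist 0.6 w 0.32 F [ 0.4 -0.4 -0.8]
```

View pics/side5.png

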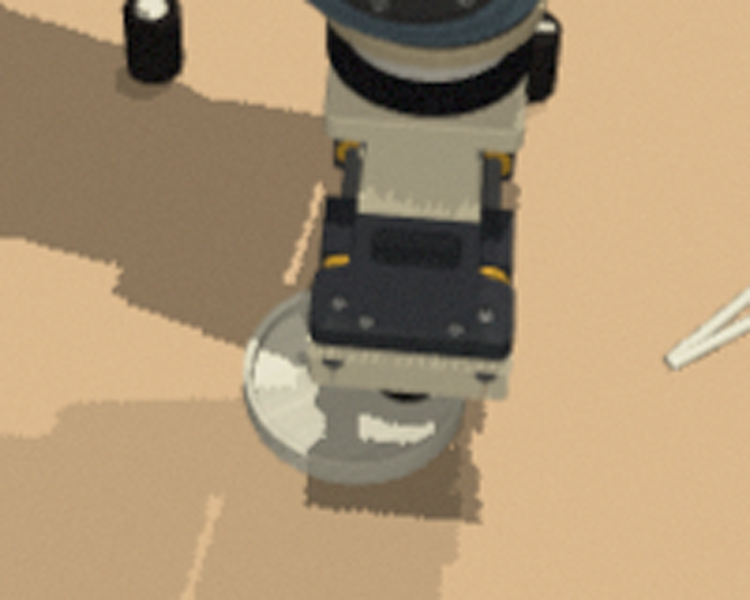

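```bash
python3 -m jog '[{"delta_pos":[0,0,0.3],"turn":0},{"delta_pos":[0,0,0.5],"turn":0},{"delta_pos":[0,0,0.6],"turn":0},{"delta_pos":[0,0,0.65],"turn":0},{"delta_pos":[0,0,0.65],"turn":0}]';python3 go.py .495 -.3255 .0244 60
```

```text
t: 7.45
ee_pos: [0.4953, -0.3259, 0.0244]
eef_rot: [[-0.866, 0.5, 0.0], [0.5, 0.866, -0.0], [-0.0, -0.0, -1.0]]
contact_force: [-1.5, 0.6, 4.9]
width: 0.318
t 7.45 pos [ 0.4953 -0.3259  0.0244] jaw 59.99 delta [ 0.04  0.02 -0.  ] turn -0.01 dist 0.0 w 0.318 F [-1.5  0.6  4.9]
```

Contact at 4.9 N, so I'll release with a small opening.

```bash
python3 -m jog '[{"delta_pos":[0,0,0],"turn":0},{"delta_pos":[0,0,0],"turn":0},{"delta_pos":[0,0,0],"turn":0},{"delta_pos":[0,0,0],"turn":0}]' 120; python3 -m jog '[{"delta_pos":[0,0,-1],"turn":0},{"delta_pos":[0,0,-4],"turn":0},{"delta_pos":[0,0,-8],"turn":0},{"delta_pos":[0,0,-9.5],"turn":0},{"delta_pos":[0,0,-9.5],"turn":0}]' ;python3 go.py .634 -.182 .12 0
```

```text
t: 7.95
ee_pos: [0.4952, -0.3258, 0.0239]
eef_rot: [[-0.866, 0.5, -0.0], [0.5, 0.866, 0.0], [0.0, 0.0, -1.0]]
contact_force: [0.8, 0.8, 0.0]
width: 0.527
t: 8.57
ee_pos: [0.4955, -0.326, 0.1196]
eef_rot: [[-0.866, 0.5, 0.001], [0.5, 0.866, -0.001], [-0.002, -0.0, -1.0]]
contact_force: [0.0, 0.6, -0.3]
width: 0.528
t 8.57 pos [ 0.4955 -0.326   0.1196] jaw 60.0 delta [-4.8  19.39 -0.04] turn 60.0 dist 20.0 w 0.528 F [ 0.   0.6 -0.3]
```

```bash
python3 -m jog '[{"delta_pos":[-0.8,3,0],"turn":9},{"delta_pos":[-1.7,7,0],"turn":19},{"delta_pos":[-2.7,11,0],"turn":29},{"delta_pos":[-3.7,15,0],"turn":39},{"delta_pos":[-4.5,18,0],"turn":49},{"delta_pos":[-4.8,19.4,0],"turn":57},{"delta_pos":[-4.8,19.4,0],"turn":60},{"delta_pos":[-4.8,19.4,0],"turn":60}]' 60;python3 go.py .634 -.182 .0185 0;python3 - <<'E'
from h import *
for n in("top","side"):
    p,d=viewer.camera(n); np.save(f"pics/{n}6.npy",d); cv2.imwrite(f"pics/{n}6.png",cv2.resize(p[150:350,320:520] if n=="top" else p[200:400,210:410],(600,600),interpolation=2))
    w=world(d,n)
    for k,xy,z0,z1,r in (("mount",(.495,-.3255),.044,.052,.03),("dish",(.475,-.314),.0115,.0165,.055),("strip",(.634,-.182),.037,.045,.03)):
        try: print(n,k,*top_center(w,xy,r,z0,z1)[:4])
        except Exception as e: print(n,k,"no")
E
```

```text
t: 9.57
ee_pos: [0.6332, -0.1814, 0.1172]
eef_rot: [[-0.001, 1.0, -0.002], [1.0, 0.001, 0.001], [0.001, -0.002, -1.0]]
contact_force: [0.6, -0.7, 0.2]
width: 0.766
t 9.57 pos [ 0.6332 -0.1814  0.1172] jaw 0.04 delta [-0.06  0.11  9.87] turn 0.04 dist 9.9 w 0.766 F [ 0.6 -0.7  0.2]
top mount 0 [0. 0.] 0.0 [nan nan nan]
top dish 0 [0. 0.] 0.0 [nan nan nan]
top strip 0 [0. 0.] 0.0 [nan nan nan]
side mount 233 [ 0.4948 -0.3265] 0.0156 [ 0.4944 -0.3273  0.0463]
side dish 442 [ 0.4752 -0.3153] 0.0495 [ 0.4717 -0.3209  0.0137]
side strip 156 [ 0.6345 -0.183 ] 0.0159 [ 0.6346 -0.1839  0.04  ]h.py:17: RuntimeWarning: Mean of empty slice.
  return len(p),np.round(c,4),round(rad,4),np.round(p.mean(0),4),round(float(np.median(p[:,2])),4)
  ret = um.true_divide(
  return _methods._mean(a, axis=axis, dtype=dtype,
  ret = ret.dtype.type(ret / rcount)
```

View pics/side6.png

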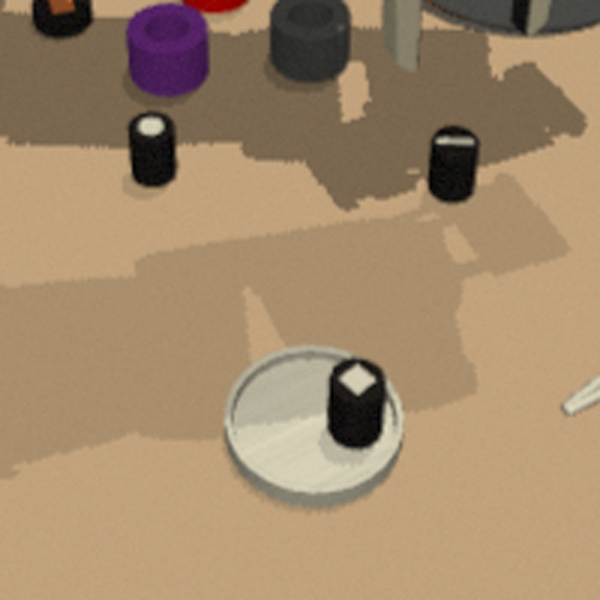

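View pics/top6.png

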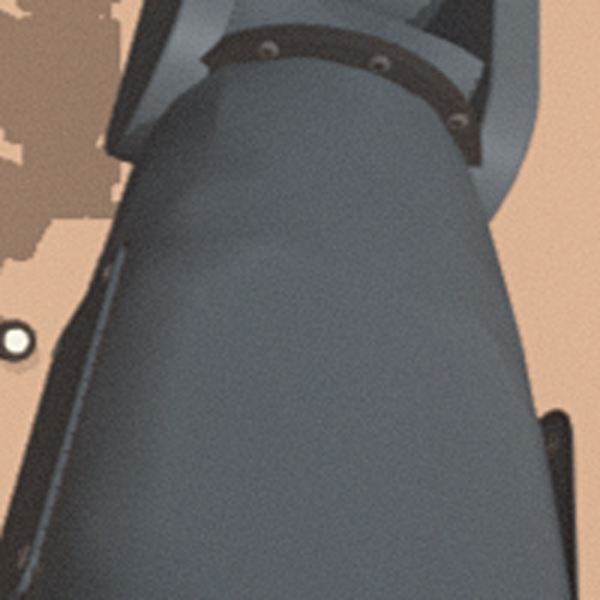

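The square mount stands in the dish at about the commanded spot; the side camera agrees within 1 mm. Next I'll pick up the strip mount.

```bash
python3 -m jog '[{"delta_pos":[-0.13,0.15,2],"turn":0},{"delta_pos":[-0.13,0.15,5],"turn":0},{"delta_pos":[-0.13,0.15,7.5],"turn":0},{"delta_pos":[-0.13,0.15,9.2],"turn":0},{"delta_pos":[-0.13,0.15,9.85],"turn":0},{"delta_pos":[-0.13,0.15,9.85],"turn":0}]'; python3 -m jog '[{"delta_pos":[0,0,0],"turn":0},{"delta_pos":[0,0,0],"turn":0},{"delta_pos":[0,0,0],"turn":0},{"delta_pos":[0,0,0],"turn":0},{"delta_pos":[0,0,0],"turn":0},{"delta_pos":[0,0,0],"turn":0},{"delta_pos":[0,0,0],"turn":0}]' 220 20;python3 go.py .4756 -.2913 .12 0
```

```text
t: 10.42
ee_pos: [0.6354, -0.1831, 0.0203]
eef_rot: [[0.0, 1.0, -0.0], [1.0, -0.0, 0.0], [0.0, -0.0, -1.0]]
contact_force: [0.3, -0.4, 1.3]
width: 0.768
t: 11.3
ee_pos: [0.6353, -0.1831, 0.0205]
eef_rot: [[0.0, 1.0, -0.0], [1.0, -0.0, 0.0], [0.0, -0.0, -1.0]]
contact_force: [-1.3, 0.1, 1.7]
width: 0.322
t 11.3 pos [ 0.6353 -0.1831  0.0205] jaw -0.0 delta [-10.82 -15.97  -9.95] turn -0.0 dist 21.7 w 0.322 F [-1.3  0.1  1.7]
```

```bash
python3 -m jog '[{"delta_pos":[0,0,-1],"turn":0},{"delta_pos":[0,0,-4],"turn":0},{"delta_pos":[0,0,-8],"turn":0},{"delta_pos":[-2,-3,-9.5],"turn":0},{"delta_pos":[-5,-7.5,-9.5],"turn":0},{"delta_pos":[-8,-12,-9.5],"turn":0},{"delta_pos":[-10.2,-15,-9.5],"turn":0},{"delta_pos":[-10.8,-16,-9.5],"turn":0}]'; python3 -m jog '[{"delta_pos":[0,0,0],"turn":0},{"delta_pos":[0,0,0],"turn":0}]';python3 go.py .4756 -.2913 .0265 0;python3 - <<'E'
from h import *
p,d=viewer.camera("side"); cv2.imwrite(f"pics/side7.png",cv2.resize(p[220:400,210:410],(666,600),interpolation=2))
E
```

```text
t: 12.3
ee_pos: [0.4742, -0.2921, 0.1161]
eef_rot: [[0.002, 1.0, 0.0], [1.0, -0.002, -0.0], [-0.0, 0.0, -1.0]]
contact_force: [1.7, 0.5, -1.0]
width: 0.317
t: 12.55
ee_pos: [0.4763, -0.2905, 0.1156]
eef_rot: [[-0.001, 1.0, 0.0], [1.0, 0.001, -0.0], [-0.0, 0.0, -1.0]]
contact_force: [0.3, 0.3, -0.2]
width: 0.317
t 12.55 pos [ 0.4763 -0.2905  0.1156] jaw 0.05 delta [-0.08 -0.07  8.91] turn 0.05 dist 8.9 w 0.317 F [ 0.3  0.3 -0.2]
```

View pics/side7.png

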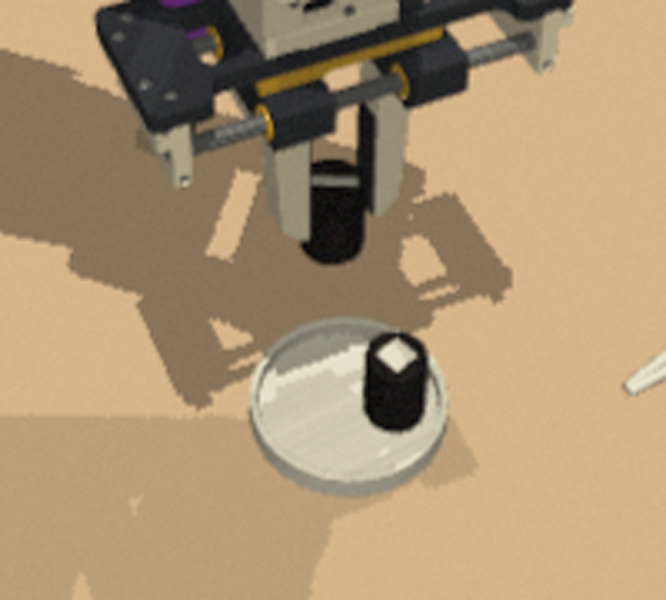

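The strip mount is held upright above the dish and the fingers will clear the square mount. I'll lower it.

```bash
python3 -m jog '[{"delta_pos":[-0.05,-0.03,2],"turn":0},{"delta_pos":[-0.05,-0.03,4.5],"turn":0},{"delta_pos":[-0.05,-0.03,6.8],"turn":0},{"delta_pos":[-0.05,-0.03,8],"turn":0},{"delta_pos":[-0.05,-0.03,8.5],"turn":0},{"delta_pos":[-0.05,-0.03,8.7],"turn":0},{"delta_pos":[-0.05,-0.03,8.85],"turn":0},{"delta_pos":[-0.05,-0.03,8.9],"turn":0}]'; python3 -m jog '[{"delta_pos":[0,0,0],"turn":0}]';python3 go.py .4756 -.2913 .0265 0
```

```text
t: 13.6
ee_pos: [0.4752, -0.2917, 0.0268]
eef_rot: [[0.0, 1.0, 0.001], [1.0, -0.0, -0.0], [-0.0, 0.001, -1.0]]
contact_force: [-0.2, -0.4, -0.2]
width: 0.317
t: 13.72
ee_pos: [0.4751, -0.2917, 0.0267]
eef_rot: [[0.0, 1.0, 0.0], [1.0, -0.0, -0.0], [-0.0, 0.0, -1.0]]
contact_force: [-0.4, 0.9, -0.6]
width: 0.32
t 13.72 pos [ 0.4751 -0.2917  0.0267] jaw -0.01 delta [0.04 0.05 0.02] turn -0.01 dist 0.1 w 0.32 F [-0.4  0.9 -0.6]
```

```bash
python3 -m jog '[{"delta_pos":[0.03,0.03,0.03],"turn":0},{"delta_pos":[0.03,0.03,0.06],"turn":0},{"delta_pos":[0.03,0.03,0.09],"turn":0},{"delta_pos":[0.03,0.03,0.09],"turn":0}]';python3 go.py .4756 -.2913 .0265 0
```

```text
t: 14.22
ee_pos: [0.4753, -0.2915, 0.0264]
eef_rot: [[0.0, 1.0, -0.0], [1.0, -0.0, -0.0], [-0.0, -0.0, -1.0]]
contact_force: [-5.1, -0.2, 10.4]
width: 0.321
t 14.22 pos [ 0.4753 -0.2915  0.0264] jaw -0.0 delta [ 0.02  0.03 -0.01] turn -0.0 dist 0.0 w 0.321 F [-5.1 -0.2 10.4]
```

Firm contact. Releasing, then going on to the round mount.

```bash
python3 -m jog '[{"delta_pos":[0,0,-0.05],"turn":0},{"delta_pos":[0,0,-0.05],"turn":0},{"delta_pos":[0,0,-0.05],"turn":0},{"delta_pos":[0,0,-0.05],"turn":0}]' 120; python3 -m jog '[{"delta_pos":[0,0,-1],"turn":0},{"delta_pos":[0,0,-4],"turn":0},{"delta_pos":[0,0,-8],"turn":0},{"delta_pos":[0,0,-9.3],"turn":0},{"delta_pos":[0,0,-9.3],"turn":0}]' ;python3 go.py .468 -.0922 .12 -60
```

```text
t: 14.72
ee_pos: [0.4753, -0.2912, 0.0259]
eef_rot: [[0.0, 1.0, -0.0], [1.0, -0.0, 0.0], [0.0, -0.0, -1.0]]
contact_force: [-0.5, 0.6, -0.1]
width: 0.53
t: 15.35
ee_pos: [0.4755, -0.2914, 0.1196]
eef_rot: [[0.0, 1.0, 0.001], [1.0, -0.0, -0.001], [-0.001, 0.001, -1.0]]
contact_force: [0.3, -0.3, 0.0]
width: 0.53
t 15.35 pos [ 0.4755 -0.2914  0.1196] jaw -0.01 delta [19.92 -0.75 -0.05] turn 59.99 dist 19.9 w 0.53 F [ 0.3 -0.3  0. ]
```

```bash
python3 -m jog '[{"delta_pos":[3,-0.1,0],"turn":9},{"delta_pos":[7,-0.3,0],"turn":19},{"delta_pos":[11,-0.4,0],"turn":29},{"delta_pos":[15,-0.6,0],"turn":39},{"delta_pos":[18,-0.7,0],"turn":49},{"delta_pos":[19.9,-0.75,0],"turn":57},{"delta_pos":[19.9,-0.75,0],"turn":60},{"delta_pos":[19.9,-0.75,0],"turn":60}]' 60;python3 go.py .468 -.0922 .0185 -60;python3 - <<'E'
from h import *
p,d=viewer.camera("side"); cv2.imwrite(f"pics/side8.png",cv2.resize(p[180:400,200:420],(600,600),interpolation=2))
w=world(d,"side")
for k,xy,z0,z1,r in (("sq",(.495,-.3255),.044,.052,.018),("st",(.475,-.2913),.044,.052,.018),("dish",(.475,-.314),.0115,.0165,.055),("round",(.468,-.092),.037,.045,.03)):
        print(k,*top_center(w,xy,r,z0,z1)[:4])
E
```

```text
t: 16.35
ee_pos: [0.4672, -0.0919, 0.118]
eef_rot: [[0.866, 0.501, -0.002], [0.501, -0.866, 0.001], [-0.001, -0.001, -1.0]]
contact_force: [-0.4, -0.5, -0.6]
width: 0.766
t 16.35 pos [ 0.4672 -0.0919  0.118 ] jaw -59.96 delta [0.07 0.08 9.95] turn 0.04 dist 9.9 w 0.766 F [-0.4 -0.5 -0.6]
sq 226 [ 0.4956 -0.3272] 0.0155 [ 0.4944 -0.3269  0.0463]
st 219 [ 0.4764 -0.292 ] 0.0152 [ 0.4762 -0.2924  0.0463]
dish 423 [ 0.4756 -0.3159] 0.0486 [ 0.4707 -0.3255  0.0139]
round 144 [ 0.4655 -0.0933] 0.017 [ 0.4675 -0.0947  0.0401]
```

View pics/side8.png

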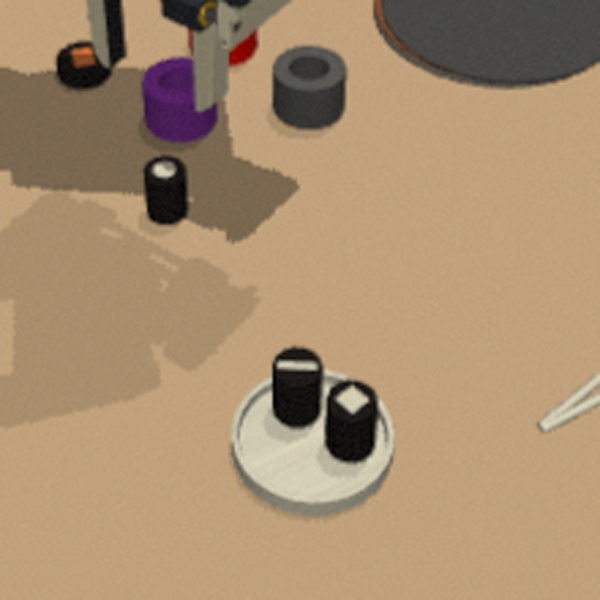

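Both mounts stand in the dish, at crop (297,390) and (350,420), with a gap between them. Now the round mount.

```bash
python3 -m jog '[{"delta_pos":[0.05,0.06,2],"turn":0},{"delta_pos":[0.05,0.06,5],"turn":0},{"delta_pos":[0.05,0.06,7.5],"turn":0},{"delta_pos":[0.05,0.06,9.2],"turn":0},{"delta_pos":[0.05,0.06,9.85],"turn":0},{"delta_pos":[0.05,0.06,9.85],"turn":0}]'; python3 -m jog '[{"delta_pos":[0,0,0],"turn":0},{"delta_pos":[0,0,0],"turn":0},{"delta_pos":[0,0,0],"turn":0},{"delta_pos":[0,0,0],"turn":0},{"delta_pos":[0,0,0],"turn":0},{"delta_pos":[0,0,0],"turn":0},{"delta_pos":[0,0,0],"turn":0}]' 220 20;python3 go.py .4557 -.3258 .12 -60
```

```text
t: 17.15
ee_pos: [0.4684, -0.0927, 0.0204]
eef_rot: [[0.866, 0.5, -0.001], [0.5, -0.866, 0.0], [-0.0, -0.001, -1.0]]
contact_force: [0.3, -0.9, 0.0]
width: 0.765
t: 18.02
ee_pos: [0.4686, -0.0925, 0.0207]
eef_rot: [[0.866, 0.5, 0.0], [0.5, -0.866, 0.0], [0.0, 0.0, -1.0]]
contact_force: [0.3, -0.4, 2.6]
width: 0.318
t 18.02 pos [ 0.4686 -0.0925  0.0207] jaw -60.01 delta [-12.78  19.56  -9.94] turn -0.01 dist 25.4 w 0.318 F [ 0.3 -0.4  2.6]
```

```bash
python3 -m jog '[{"delta_pos":[0,0,-1],"turn":0},{"delta_pos":[0,0,-4],"turn":0},{"delta_pos":[0,0,-8],"turn":0},{"delta_pos":[-1.5,2.2,-9.7],"turn":0},{"delta_pos":[-4.5,6.6,-9.7],"turn":0},{"delta_pos":[-7.5,11.3,-9.7],"turn":0},{"delta_pos":[-10.5,16,-9.7],"turn":0},{"delta_pos":[-12.3,18.8,-9.7],"turn":0}]'; python3 -m jog '[{"delta_pos":[-0.5,0.75,0],"turn":0},{"delta_pos":[-0.5,0.75,0],"turn":0},{"delta_pos":[-0.5,0.75,0],"turn":0}]';python3 go.py .4557 -.3258 .0266 -60;python3 - <<'E'
from h import *
p,d=viewer.camera("side"); cv2.imwrite(f"pics/side9.png",cv2.resize(p[220:400,210:410],(666,600),interpolation=2))
E
```

```text
t: 19.02
ee_pos: [0.4556, -0.3193, 0.1182]
eef_rot: [[0.867, 0.499, 0.001], [0.499, -0.867, -0.001], [0.0, 0.001, -1.0]]
contact_force: [-0.5, 0.7, -0.8]
width: 0.32
t: 19.4
ee_pos: [0.4555, -0.3247, 0.1177]
eef_rot: [[0.866, 0.501, -0.0], [0.501, -0.866, 0.0], [-0.0, -0.0, -1.0]]
contact_force: [0.0, -0.2, -0.7]
width: 0.321
t 19.4 pos [ 0.4555 -0.3247  0.1177] jaw -59.95 delta [-0.04  0.11  9.11] turn 0.05 dist 9.1 w 0.321 F [ 0.  -0.2 -0.7]
```

View pics/side9.png

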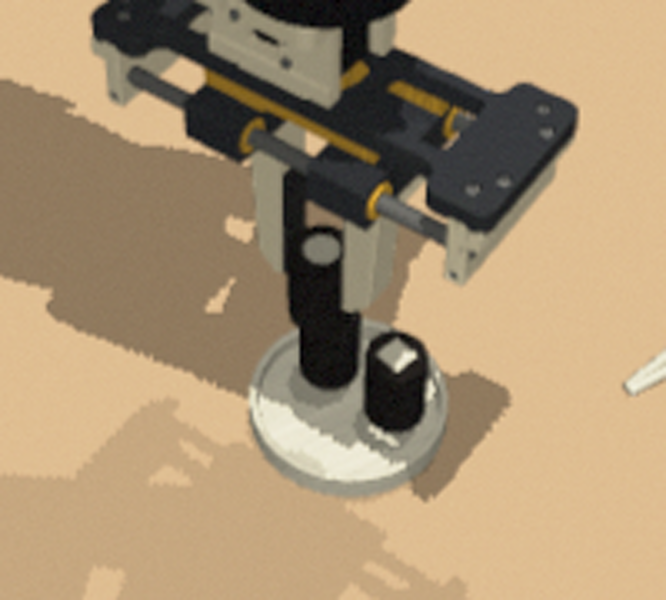

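The round mount is held upright. I'll lower it.

```bash
python3 -m jog '[{"delta_pos":[-0.03,0.08,2],"turn":0},{"delta_pos":[-0.03,0.08,4.5],"turn":0},{"delta_pos":[-0.03,0.08,6.8],"turn":0},{"delta_pos":[-0.03,0.08,8.2],"turn":0},{"delta_pos":[-0.03,0.08,8.8],"turn":0},{"delta_pos":[-0.03,0.08,9],"turn":0},{"delta_pos":[-0.03,0.08,9.05],"turn":0},{"delta_pos":[-0.03,0.08,9.1],"turn":0}]'; python3 -m jog '[{"delta_pos":[0,0,0],"turn":0}]';python3 go.py .4557 -.3258 .0266 -60
```

```text
t: 20.45
ee_pos: [0.4558, -0.3269, 0.027]
eef_rot: [[0.866, 0.5, 0.001], [0.5, -0.866, -0.001], [0.0, 0.001, -1.0]]
contact_force: [-0.2, -0.6, -1.0]
width: 0.315
t: 20.58
ee_pos: [0.4557, -0.3268, 0.0268]
eef_rot: [[0.866, 0.5, 0.0], [0.5, -0.866, -0.0], [0.0, 0.0, -1.0]]
contact_force: [-0.5, 0.1, -1.1]
width: 0.314
t 20.57 pos [ 0.4557 -0.3268  0.0268] jaw -60.01 delta [ 0.05 -0.09  0.02] turn -0.01 dist 0.1 w 0.314 F [-0.5  0.1 -1.1]
```

```bash
python3 -m jog '[{"delta_pos":[0.05,-0.08,0],"turn":0},{"delta_pos":[0.05,-0.08,0.03],"turn":0},{"delta_pos":[0.05,-0.08,0.06],"turn":0},{"delta_pos":[0.05,-0.08,0.08],"turn":0},{"delta_pos":[0.05,-0.08,0.08],"turn":0}]';python3 go.py .4557 -.3258 .0266 -60
```

```text
t: 21.2
ee_pos: [0.4557, -0.3257, 0.0266]
eef_rot: [[0.866, 0.5, 0.0], [0.5, -0.866, -0.0], [0.0, 0.0, -1.0]]
contact_force: [-2.4, 3.0, 11.4]
width: 0.317
t 21.2 pos [ 0.4557 -0.3257  0.0266] jaw -60.0 delta [-0.  0.  0.] turn -0.0 dist 0.0 w 0.317 F [-2.4  3.  11.4]
```

```bash
python3 -m jog '[{"delta_pos":[0,0,-0.05],"turn":0},{"delta_pos":[0,0,-0.05],"turn":0},{"delta_pos":[0,0,-0.05],"turn":0},{"delta_pos":[0,0,-0.05],"turn":0}]' 120; python3 -m jog '[{"delta_pos":[0,0,-1],"turn":0},{"delta_pos":[0,0,-4],"turn":0},{"delta_pos":[0,0,-8],"turn":0},{"delta_pos":[0,0,-10.3],"turn":0},{"delta_pos":[0,0,-10.3],"turn":0}]' ;python3 go.py .4995 .312 .13 -60
```

```text
t: 21.7
ee_pos: [0.4556, -0.3257, 0.0262]
eef_rot: [[0.866, 0.5, -0.0], [0.5, -0.866, 0.0], [-0.0, -0.0, -1.0]]
contact_force: [-0.6, 0.0, -0.1]
width: 0.53
t: 22.32
ee_pos: [0.4564, -0.3264, 0.1313]
eef_rot: [[0.866, 0.5, 0.003], [0.5, -0.866, -0.002], [0.001, 0.004, -1.0]]
contact_force: [-0.2, 0.3, -0.1]
width: 0.528
t 22.32 pos [ 0.4564 -0.3264  0.1313] jaw -60.0 delta [ 3.565e+01 -5.313e+01 -2.000e-02] turn -0.0 dist 64.0 w 0.528 F [-0.2  0.3 -0.1]
```

```bash
python3 -m jog '[{"delta_pos":[2,-3,0],"turn":0},{"delta_pos":[5,-7.5,0],"turn":0},{"delta_pos":[8.2,-12.2,0],"turn":0},{"delta_pos":[11.4,-17,0],"turn":0},{"delta_pos":[14.6,-21.8,0],"turn":0},{"delta_pos":[17.8,-26.6,0],"turn":0},{"delta_pos":[21,-31.4,0],"turn":0},{"delta_pos":[24.2,-36.2,0],"turn":0}]';python3 go.py .4995 .312 .13 -60
python3 - <<'E'
from h import *
for n in("top","side"):
    p,d=viewer.camera(n); cv2.imwrite(f"pics/{n}10.png",p)
    w=world(d,n)
    for k,xy,z0,z1,r in (("sq",(.495,-.3255),.044,.052,.018),("st",(.475,-.2913),.044,.052,.018),("ro",(.4557,-.3257),.044,.052,.018),("dish",(.475,-.314),.0115,.0165,.055),("disc",(.4995,.312),.0065,.0095,.055),("stud",(.4995,.312),.034,.040,.02)):
        try: print(n,k,*top_center(w,xy,r,z0,z1)[:4])
        except Exception: pass
E
```

```text
t: 23.32
ee_pos: [0.4837, 0.1106, 0.1285]
eef_rot: [[0.866, 0.5, -0.001], [0.5, -0.866, -0.0], [-0.001, -0.0, -1.0]]
contact_force: [0.0, -1.0, 0.7]
width: 0.534
t 23.32 pos [0.4837 0.1106 0.1285] jaw -60.01 delta [ 11.44 -16.65  -0.16] turn -0.01 dist 20.2 w 0.534 F [ 0.  -1.   0.7]
top sq 137 [ 0.4945 -0.3239] 0.0153 [ 0.4947 -0.3231  0.0463]
top st 145 [ 0.4757 -0.289 ] 0.0151 [ 0.4755 -0.2886  0.0461]
top ro 138 [ 0.4551 -0.3252] 0.0148 [ 0.4548 -0.3255  0.0464]
top dish 245 [ 0.4749 -0.3128] 0.0482 [ 0.4734 -0.3074  0.0137]
top disc 0 [0. 0.] 0.0 [nan nan nan]
top stud 0 [0. 0.] 0.0 [nan nan nan]
side sq 233 [ 0.4941 -0.3269] 0.0153 [ 0.4943 -0.3272  0.0464]
side st 214 [ 0.4767 -0.2919] 0.0157 [ 0.4761 -0.2923  0.0463]
side ro 241 [ 0.4552 -0.3272] 0.0158 [ 0.4554 -0.3285  0.0462]
side dish 422 [ 0.4744 -0.3156] 0.049 [ 0.4685 -0.3279  0.014 ]
side disc 281 [0.4982 0.3107] 0.0447 [0.4981 0.3061 0.008 ]
side stud 8 [0.4953 0.3115] 0.0093 [0.4952 0.3084 0.0362]h.py:17: RuntimeWarning: Mean of empty slice.
  return len(p),np.round(c,4),round(rad,4),np.round(p.mean(0),4),round(float(np.median(p[:,2])),4)
  ret = um.true_divide(
  return _methods._mean(a, axis=axis, dtype=dtype,
  ret = ret.dtype.type(ret / rcount)
```

View pics/side10.png

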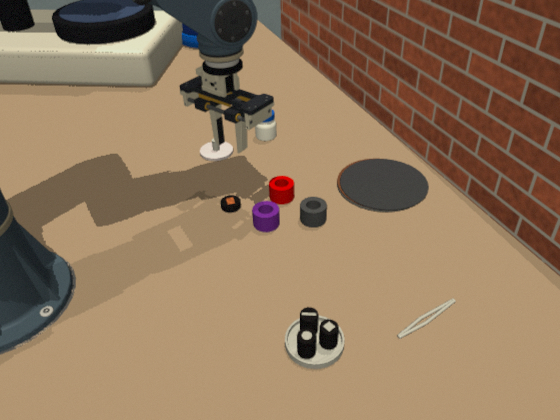

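View pics/top10.png

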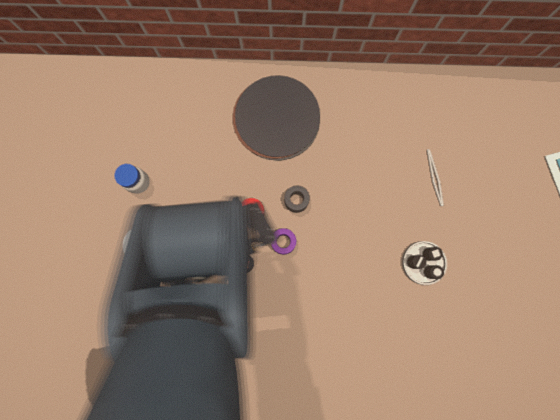

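All three mounts stand evenly in the dish; their centroid is within 1 mm of the dish centre in both cameras. Next the disc.

```bash
python3 -m jog '[{"delta_pos":[3,-4.4,0],"turn":0},{"delta_pos":[6,-8.8,0],"turn":0},{"delta_pos":[9,-13.2,0],"turn":0},{"delta_pos":[11,-16.2,0],"turn":0},{"delta_pos":[11.4,-16.8,0],"turn":0},{"delta_pos":[11.4,-16.8,2],"turn":0},{"delta_pos":[11.4,-16.8,5],"turn":0},{"delta_pos":[11.4,-16.8,5],"turn":0}]';python3 go.py .4992 .312 .013 -60
python3 - <<'E'
from h import *
p,d=viewer.camera("side"); cv2.imwrite("pics/side11.png",cv2.resize(p[90:180,160:280],(800,600),interpolation=2))
w=world(d,"side")
print(*top_center(w,(.4995,.312),.055,.0065,.0095)[:4]); print(*top_center(w,(.4995,.312),.02,.034,.04)[:4])
E
```

```text
t: 24.42
ee_pos: [0.4978, 0.3093, 0.0772]
eef_rot: [[0.867, 0.499, -0.004], [0.499, -0.867, -0.002], [-0.005, -0.0, -1.0]]
contact_force: [0.2, 0.2, 0.6]
width: 0.529
t 24.43 pos [0.4978 0.3093 0.0772] jaw -60.06 delta [ 0.29 -0.16  6.42] turn -0.06 dist 6.4 w 0.529 F [0.2 0.2 0.6]
305 [0.4996 0.3105] 0.0444 [0.4993 0.3071 0.0081]
23 [0.5    0.3102] 0.009 [0.5002 0.3095 0.0364]
```

View pics/side11.png

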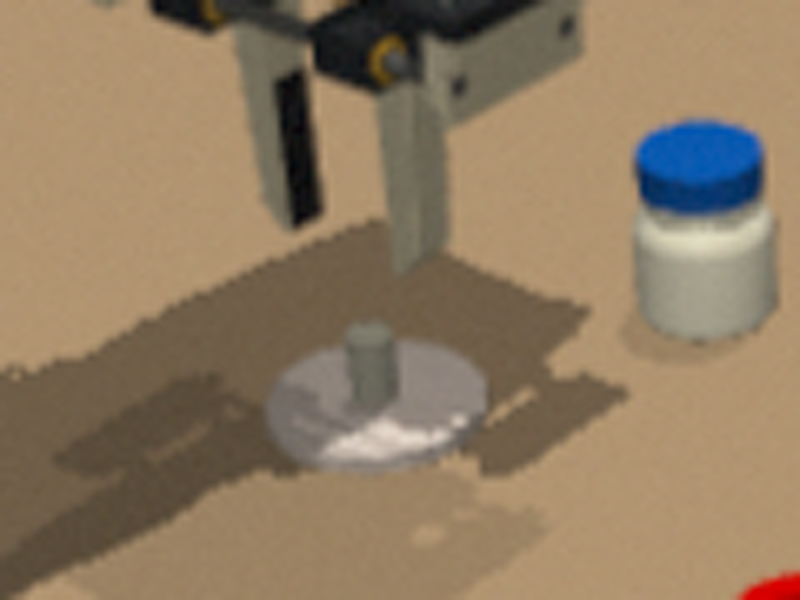

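The disc lies below the fingers, stud at crop (370,360). I'll align more finely before going down.

```bash
python3 -m jog '[{"delta_pos":[0.25,-0.18,1],"turn":0},{"delta_pos":[0.25,-0.18,2.5],"turn":0},{"delta_pos":[0.25,-0.18,2.5],"turn":0},{"delta_pos":[0.25,-0.18,2.5],"turn":0}]';python3 go.py .4998 .3115 .013 -60
```

```text
t: 24.98
ee_pos: [0.5003, 0.3141, 0.0543]
eef_rot: [[0.866, 0.5, 0.0], [0.5, -0.866, -0.0], [0.0, 0.0, -1.0]]
contact_force: [0.3, -0.2, -0.6]
width: 0.535
t 24.98 pos [0.5003 0.3141 0.0543] jaw -60.0 delta [-0.17  0.2   4.13] turn -0.0 dist 4.1 w 0.535 F [ 0.3 -0.2 -0.6]
```

```bash
python3 -m jog '[{"delta_pos":[-0.17,0.2,0],"turn":0},{"delta_pos":[-0.17,0.2,1],"turn":0},{"delta_pos":[-0.17,0.2,2.5],"turn":0},{"delta_pos":[-0.17,0.2,3.6],"turn":0},{"delta_pos":[-0.17,0.2,4],"turn":0},{"delta_pos":[-0.17,0.2,4.1],"turn":0},{"delta_pos":[-0.17,0.2,4.1],"turn":0}]';python3 go.py .4998 .3115 .013 -60
python3 - <<'E'
from h import *
p,d=viewer.camera("side"); cv2.imwrite("pics/side12.png",cv2.resize(p[90:180,160:280],(800,600),interpolation=2))
E
```

```text
t: 25.85
ee_pos: [0.4999, 0.3116, 0.0135]
eef_rot: [[0.866, 0.5, 0.0], [0.5, -0.866, 0.0], [0.0, 0.0, -1.0]]
contact_force: [0.2, -0.2, 0.1]
width: 0.528
t 25.85 pos [0.4999 0.3116 0.0135] jaw -60.0 delta [-0.02 -0.    0.05] turn -0.0 dist 0.1 w 0.528 F [ 0.2 -0.2  0.1]
```

View pics/side12.png

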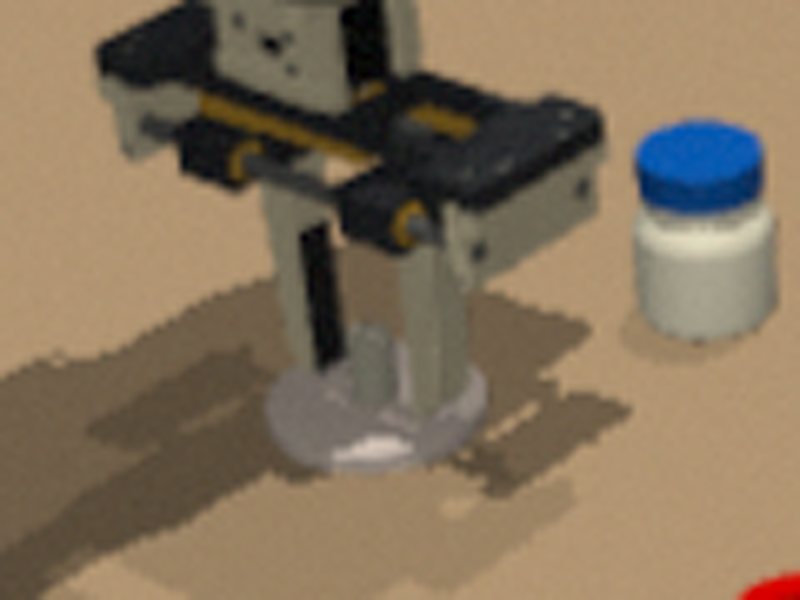

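```bash
python3 -m jog '[{"delta_pos":[0,0,0],"turn":0},{"delta_pos":[0,0,0],"turn":0},{"delta_pos":[0,0,0],"turn":0},{"delta_pos":[0,0,0],"turn":0},{"delta_pos":[0,0,0],"turn":0},{"delta_pos":[0,0,0],"turn":0},{"delta_pos":[0,0,0],"turn":0}]' 250 35;python3 go.py .4998 .3115 .013 -60
```

```text
t: 26.78
ee_pos: [0.4998, 0.3116, 0.0133]
eef_rot: [[0.866, 0.5, 0.0], [0.5, -0.866, 0.0], [0.0, -0.0, -1.0]]
contact_force: [-1.6, 1.4, 1.6]
width: 0.182
t 26.77 pos [0.4998 0.3116 0.0133] jaw -60.01 delta [0.   0.01 0.03] turn -0.01 dist 0.0 w 0.182 F [-1.6  1.4  1.6]
```

```bash
python3 -m jog '[{"delta_pos":[0,0,-0.5],"turn":0},{"delta_pos":[0,0,-2],"turn":0},{"delta_pos":[0,0,-5],"turn":0},{"delta_pos":[0,0,-8],"turn":0},{"delta_pos":[0,0,-11],"turn":0},{"delta_pos":[0,0,-12.5],"turn":0},{"delta_pos":[0,0,-12.5],"turn":0}]';python3 go.py .4754 -.3143 .14 -60
python3 - <<'E'
from h import *
p,d=viewer.camera("side"); cv2.imwrite("pics/side13.png",cv2.resize(p[40:160,160:320],(800,600),interpolation=2))
w=world(d,"side"); print(*top_center(w,(.4995,.312),.055,.1285,.14)[:4])
q=w[near(w,(.4995,.312),.05,.12,.14)]; A=np.c_[q[:,:2],np.ones(len(q))]; print(len(q),np.linalg.lstsq(A,q[:,2],rcond=None)[0])
E
```

```text
t: 27.65
ee_pos: [0.5001, 0.3116, 0.1391]
eef_rot: [[0.866, 0.5, 0.002], [0.5, -0.866, 0.001], [0.002, 0.0, -1.0]]
contact_force: [-0.5, -0.5, -2.8]
width: 0.188
t 27.65 pos [0.5001 0.3116 0.1391] jaw -60.0 delta [-33.43  52.97  -0.13] turn -0.0 dist 62.6 w 0.188 F [-0.5 -0.5 -2.8]
415 [0.5006 0.3064] 0.0437 [0.4984 0.297  0.1337]
439 [0.01401399 0.04384916 0.11334346]
```

View pics/side13.png

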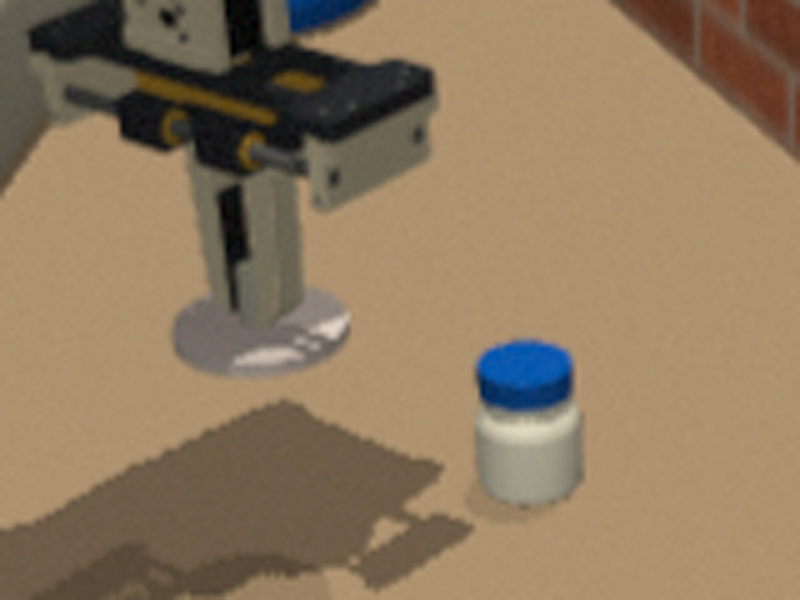

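The disc is held level. I'll carry it to the dish.

```bash
python3 -m jog '[{"delta_pos":[-1,1.6,0],"turn":0},{"delta_pos":[-3,4.8,0],"turn":0},{"delta_pos":[-5.5,8.7,0],"turn":0},{"delta_pos":[-8,12.7,0],"turn":0},{"delta_pos":[-10.5,16.7,0],"turn":0},{"delta_pos":[-13,20.6,0],"turn":0},{"delta_pos":[-15.5,24.6,0],"turn":0},{"delta_pos":[-18,28.5,0],"turn":0}]';python3 -m jog '[{"delta_pos":[-2.5,4,0],"turn":0},{"delta_pos":[-5,7.9,0],"turn":0},{"delta_pos":[-7.5,11.9,0],"turn":0},{"delta_pos":[-10,15.9,0],"turn":0},{"delta_pos":[-12.5,19.8,0],"turn":0},{"delta_pos":[-14.5,23,0],"turn":0},{"delta_pos":[-15.4,24.4,0],"turn":0},{"delta_pos":[-15.4,24.4,0],"turn":0}]';python3 -m jog '[{"delta_pos":[0,0,0],"turn":0}]';python3 go.py .4754 -.3143 .0593 -60
python3 - <<'E'
from h import *
p,d=viewer.camera("side"); cv2.imwrite("pics/side14.png",cv2.resize(p[220:400,210:410],(666,600),interpolation=2))
E
```

```text
t: 28.7
ee_pos: [0.4851, -0.0275, 0.1374]
eef_rot: [[0.866, 0.5, -0.002], [0.5, -0.866, 0.0], [-0.001, -0.001, -1.0]]
contact_force: [0.5, 0.3, -1.5]
width: 0.186
t: 29.7
ee_pos: [0.4741, -0.3139, 0.1375]
eef_rot: [[0.867, 0.499, -0.001], [0.499, -0.867, 0.001], [-0.0, -0.001, -1.0]]
contact_force: [-0.6, 1.0, -2.8]
width: 0.193
t: 29.82
ee_pos: [0.4747, -0.3125, 0.1379]
eef_rot: [[0.866, 0.5, -0.001], [0.5, -0.866, 0.001], [-0.0, -0.001, -1.0]]
contact_force: [0.8, 0.1, -1.8]
width: 0.185
t 29.82 pos [ 0.4747 -0.3125  0.1379] jaw -59.97 delta [-0.03  0.2   7.86] turn 0.03 dist 7.9 w 0.185 F [ 0.8  0.1 -1.8]
```

View pics/side14.png

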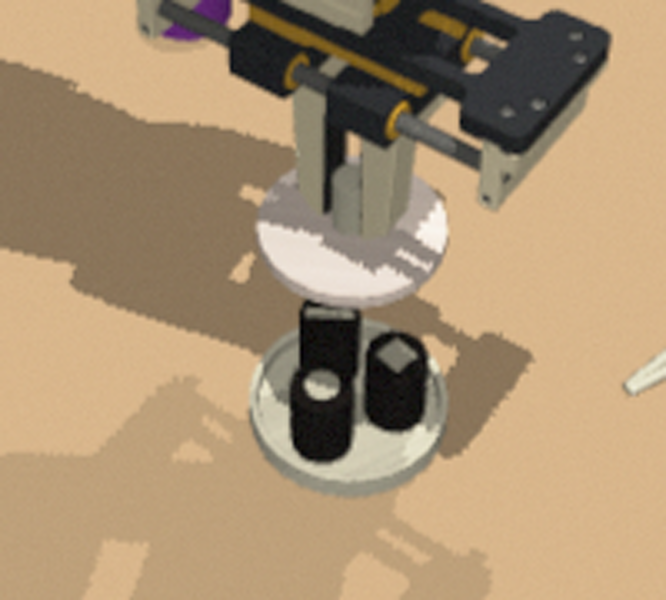

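```bash
python3 -m jog '[{"delta_pos":[-0.03,0.18,1],"turn":0},{"delta_pos":[-0.03,0.18,2.5],"turn":0},{"delta_pos":[-0.03,0.18,4.5],"turn":0},{"delta_pos":[-0.03,0.18,6],"turn":0},{"delta_pos":[-0.03,0.18,6.8],"turn":0},{"delta_pos":[-0.03,0.18,7],"turn":0},{"delta_pos":[-0.03,0.18,7],"turn":0},{"delta_pos":[-0.03,0.18,7],"turn":0}]';python3 go.py .4754 -.3143 .0593 -60
python3 - <<'E'
from h import *
p,d=viewer.camera("side"); cv2.imwrite("pics/side15.png",cv2.resize(p[220:400,210:410],(666,600),interpolation=2))
w=world(d,"side"); print(*top_center(w,(.4754,-.3143),.055,.059,.068))
for lo in (.058,.0595):
  q=w[near(w,(.4754,-.3143),.043,lo,.068)]; A=np.c_[q[:,:2]-q[:,:2].mean(0),np.ones(len(q))]; print(len(q),np.linalg.lstsq(A,q[:,2],rcond=None)[0])
E
```

```text
t: 30.88
ee_pos: [0.4759, -0.3156, 0.0688]
eef_rot: [[0.866, 0.5, 0.001], [0.5, -0.866, -0.001], [0.0, 0.001, -1.0]]
contact_force: [0.1, 0.6, -2.2]
width: 0.184
t 30.88 pos [ 0.4759 -0.3156  0.0688] jaw -60.01 delta [ 0.02 -0.13  0.95] turn -0.01 dist 1.0 w 0.184 F [ 0.1  0.6 -2.2]
1298 [ 0.4769 -0.3174] 0.0426 [ 0.471  -0.3281  0.0635] 0.0636
1205 [0.00788734 0.00308084 0.06353   ]
1190 [0.00405688 0.00096616 0.06359046]
```

View pics/side15.png

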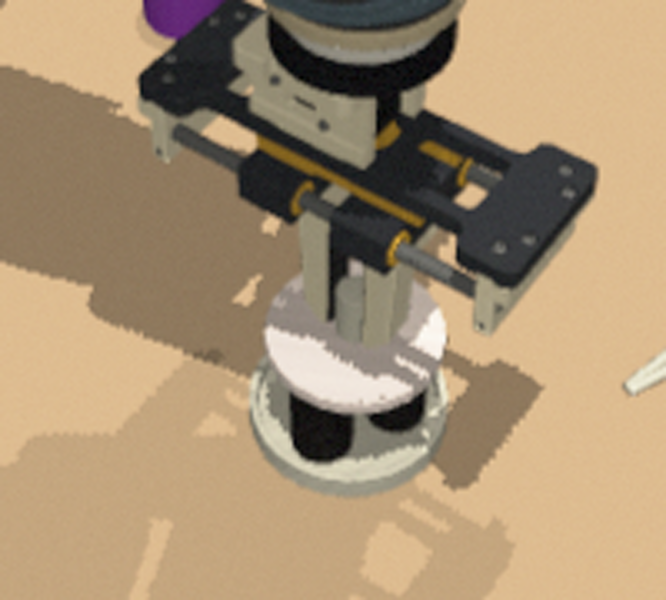

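The disc is level (slope under 0.005 rad) and about 2 mm off centre. I'll correct that and set it down.

```bash
python3 -m jog '[{"delta_pos":[0,-0.16,0],"turn":0},{"delta_pos":[0,-0.16,0.2],"turn":0},{"delta_pos":[0,-0.16,0.4],"turn":0},{"delta_pos":[0,-0.16,0.6],"turn":0},{"delta_pos":[0,-0.16,0.75],"turn":0},{"delta_pos":[0,-0.16,0.85],"turn":0},{"delta_pos":[0,-0.16,0.9],"turn":0},{"delta_pos":[0,-0.16,0.9],"turn":0}]';python3 go.py .4752 -.3142 .0593 -60
```

```text
t: 31.92
ee_pos: [0.4748, -0.314, 0.0593]
eef_rot: [[0.866, 0.5, -0.0], [0.5, -0.866, 0.0], [-0.0, -0.0, -1.0]]
contact_force: [-1.2, 0.1, -0.7]
width: 0.185
t 31.93 pos [ 0.4748 -0.314   0.0593] jaw -60.01 delta [0.03 0.04 0.  ] turn -0.01 dist 0.1 w 0.185 F [-1.2  0.1 -0.7]
```

```bash
python3 -m jog '[{"delta_pos":[0,0,0.02],"turn":0},{"delta_pos":[0,0,0.04],"turn":0},{"delta_pos":[0,0,0.06],"turn":0},{"delta_pos":[0,0,0.06],"turn":0}]';python3 go.py .4752 -.3142 .0593 -60
```

```text
t: 32.42
ee_pos: [0.4748, -0.314, 0.0593]
eef_rot: [[0.866, 0.5, 0.0], [0.5, -0.866, -0.0], [0.0, 0.0, -1.0]]
contact_force: [-3.1, 1.5, 8.0]
width: 0.184
t 32.42 pos [ 0.4748 -0.314   0.0593] jaw -60.0 delta [ 0.02  0.03 -0.  ] turn -0.0 dist 0.0 w 0.184 F [-3.1  1.5  8. ]
```

```bash
python3 -m jog '[{"delta_pos":[0,0,-0.04],"turn":0},{"delta_pos":[0,0,-0.04],"turn":0},{"delta_pos":[0,0,-0.04],"turn":0},{"delta_pos":[0,0,-0.04],"turn":0},{"delta_pos":[0,0,-0.04],"turn":0}]' 140; python3 -m jog '[{"delta_pos":[0,0,-1],"turn":0},{"delta_pos":[0,0,-4],"turn":0},{"delta_pos":[0,0,-8],"turn":0},{"delta_pos":[0,0,-9],"turn":0},{"delta_pos":[0,0,-9],"turn":0}]' ;python3 go.py .6075 -.0305 .15 45
```

```text
t: 33.05
ee_pos: [0.4748, -0.314, 0.059]
eef_rot: [[0.866, 0.5, -0.0], [0.5, -0.866, 0.0], [-0.0, -0.0, -1.0]]
contact_force: [0.3, -0.2, -0.4]
width: 0.454
t: 33.67
ee_pos: [0.4749, -0.314, 0.1494]
eef_rot: [[0.866, 0.5, 0.001], [0.5, -0.866, -0.001], [0.0, 0.001, -1.0]]
contact_force: [-0.2, -0.2, 0.4]
width: 0.45
t 33.67 pos [ 0.4749 -0.314   0.1494] jaw -60.01 delta [ 25.66 -17.93  -0.07] turn 74.99 dist 31.3 w 0.45 F [-0.2 -0.2  0.4]
```

```bash
python3 -m jog '[{"delta_pos":[4,-2.8,0],"turn":10},{"delta_pos":[8,-5.6,0],"turn":20},{"delta_pos":[12,-8.4,0],"turn":30},{"delta_pos":[16,-11.2,0],"turn":40},{"delta_pos":[20,-14,0],"turn":50},{"delta_pos":[23.5,-16.4,0],"turn":60},{"delta_pos":[25.5,-17.8,0],"turn":70},{"delta_pos":[25.66,-17.93,0],"turn":75}]' 10 ;python3 go.py .6075 -.0305 .07 45;python3 - <<'E'
from h import *
w=world(np.load("pics/top0.npy"),"top"); ws=world(np.load("pics/side0.npy"),"side")
for k,(u,v) in dict(red=(251,211),purple=(284,241)).items():
    xy=np.nanmedian(w[v-14:v+14,u-14:u+14,:2].reshape(-1,2),0); print(k,*top_center(w,xy,.038,.037,.045)[:3])
p,d=viewer.camera("side"); cv2.imwrite("pics/side16.png",cv2.resize(p[150:400,200:440],(576,600),interpolation=2))
w=world(d,"side"); print("ring",*top_center(w,(.607,-.03),.042,.0375,.045)[:4])
print("disc",*top_center(w,(.4752,-.3142),.055,.0515,.058)); print("stud",*top_center(w,(.4752,-.3142),.02,.08,.09))
E
```

```text
t: 34.67
ee_pos: [0.6071, -0.0287, 0.1471]
eef_rot: [[0.706, -0.709, -0.003], [-0.709, -0.706, 0.0], [-0.002, 0.001, -1.0]]
contact_force: [-0.2, -0.8, -0.4]
width: 0.964
t 34.67 pos [ 0.6071 -0.0287  0.1471] jaw -135.13 delta [0.17 0.09 7.71] turn -0.13 dist 7.7 w 0.964 F [-0.2 -0.8 -0.4]
red 351 [0.5767 0.0707] 0.0278
purple 362 [ 0.5126 -0.0007] 0.0278
ring 271 [ 0.6087 -0.0303] 0.0295 [ 0.6078 -0.0319  0.0401]
disc 1644 [ 0.4768 -0.3162] 0.0429 [ 0.4745 -0.3191  0.0542] 0.0542
stud 85 [ 0.4767 -0.3157] 0.0097 [ 0.4756 -0.3159  0.0822] 0.0821
```

View pics/side16.png

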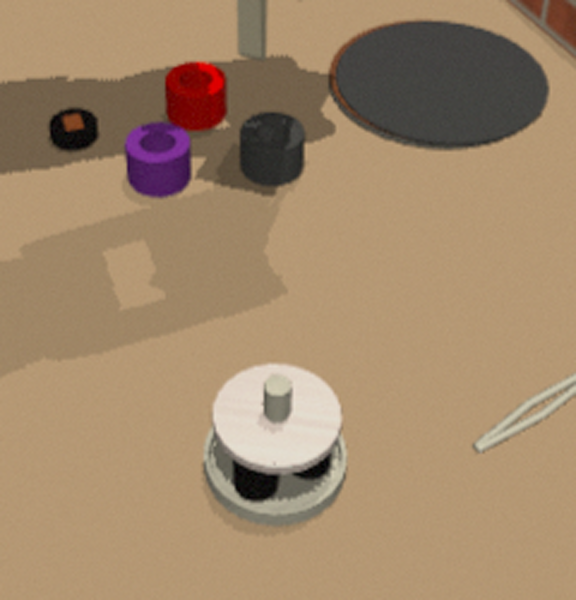

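The disc sits level on the mounts: plane at 54.2 mm, stud top at 82 mm. The dark ring at crop (272,147) is under the gripper. I'll descend on it.

```bash
python3 -m jog '[{"delta_pos":[0.1,0.05,1],"turn":0},{"delta_pos":[0.1,0.05,4],"turn":0},{"delta_pos":[0.1,0.05,7],"turn":0},{"delta_pos":[0.1,0.05,8.5],"turn":0},{"delta_pos":[0.1,0.05,8.5],"turn":0},{"delta_pos":[0.1,0.05,8.5],"turn":0}]' 0;python3 go.py .6078 -.030 .016 45;python3 - <<'E'
from h import *
p,d=viewer.camera("side"); cv2.imwrite("pics/side17.png",cv2.resize(p[130:250,230:390],(800,600),interpolation=2))
E
```

```text
t: 35.48
ee_pos: [0.6083, -0.0316, 0.0649]
eef_rot: [[0.707, -0.707, 0.001], [-0.707, -0.707, -0.0], [0.001, -0.001, -1.0]]
contact_force: [-0.3, -0.0, -0.1]
width: 1.002
t 35.48 pos [ 0.6083 -0.0316  0.0649] jaw -134.99 delta [-0.16 -0.08  4.89] turn 0.01 dist 4.9 w 1.002 F [-0.3 -0.  -0.1]
```

View pics/side17.png

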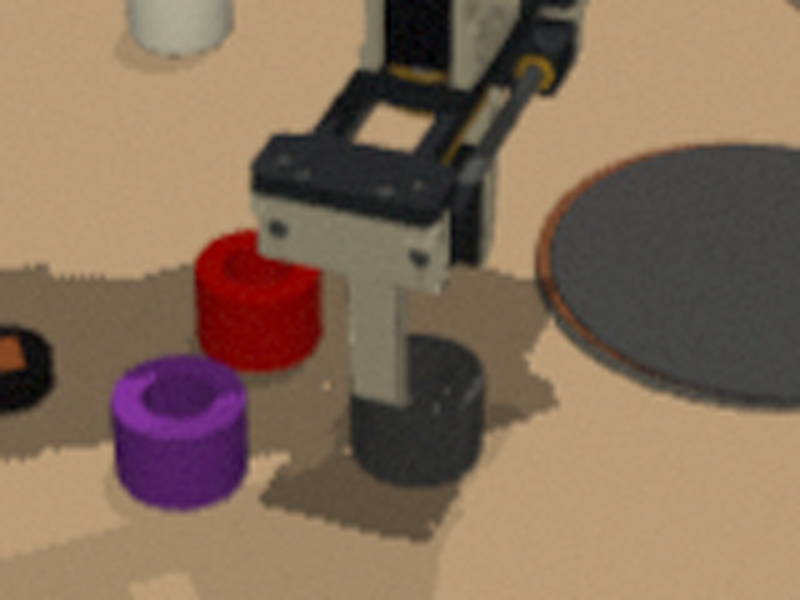

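```bash
python3 -m jog '[{"delta_pos":[-0.16,-0.08,0.8],"turn":0},{"delta_pos":[-0.16,-0.08,2.5],"turn":0},{"delta_pos":[-0.16,-0.08,4],"turn":0},{"delta_pos":[-0.16,-0.08,4.7],"turn":0},{"delta_pos":[-0.16,-0.08,4.9],"turn":0},{"delta_pos":[-0.16,-0.08,4.9],"turn":0}]' 0;python3 go.py .6078 -.030 .016 45;python3 -m jog '[{"delta_pos":[0,0,0],"turn":0},{"delta_pos":[0,0,0],"turn":0},{"delta_pos":[0,0,0],"turn":0},{"delta_pos":[0,0,0],"turn":0},{"delta_pos":[0,0,0],"turn":0},{"delta_pos":[0,0,0],"turn":0}]' 150 40;python3 go.py .6078 -.030 .016 45
```

```text
t: 36.28
ee_pos: [0.6073, -0.0298, 0.0151]
eef_rot: [[0.707, -0.707, 0.0], [-0.707, -0.707, -0.0], [0.0, -0.0, -1.0]]
contact_force: [0.6, -0.7, 0.4]
width: 1.004
t 36.27 pos [ 0.6073 -0.0298  0.0151] jaw -135.01 delta [ 0.05 -0.02 -0.09] turn -0.01 dist 0.1 w 1.004 F [ 0.6 -0.7  0.4]
t: 37.02
ee_pos: [0.6073, -0.0297, 0.0151]
eef_rot: [[0.707, -0.707, 0.0], [-0.707, -0.707, 0.0], [0.0, -0.0, -1.0]]
contact_force: [-0.8, 0.3, 1.0]
width: 0.604
t 37.02 pos [ 0.6073 -0.0297  0.0151] jaw -135.01 delta [ 0.06 -0.02 -0.09] turn -0.01 dist 0.1 w 0.604 F [-0.8  0.3  1. ]
```

```bash
python3 -m jog '[{"delta_pos":[0,0,0],"turn":0},{"delta_pos":[0,0,0],"turn":0}]' 170 50;python3 -m jog '[{"delta_pos":[0,0,-0.5],"turn":0},{"delta_pos":[0,0,-2],"turn":0},{"delta_pos":[0,0,-5],"turn":0},{"delta_pos":[0,0,-9],"turn":0},{"delta_pos":[0,0,-12.5],"turn":0},{"delta_pos":[0,0,-15],"turn":0},{"delta_pos":[0,0,-15],"turn":0},{"delta_pos":[0,0,-15],"turn":0}]';python3 go.py .4754 -.3144 .165 45;python3 - <<'E'
from h import *
p,d=viewer.camera("side"); cv2.imwrite("pics/side18.png",cv2.resize(p[80:250,230:420],(670,600),interpolation=2))
E
```

```text
t: 37.28
ee_pos: [0.6073, -0.0298, 0.0152]
eef_rot: [[0.707, -0.707, 0.0], [-0.707, -0.707, 0.0], [0.0, -0.0, -1.0]]
contact_force: [0.6, 0.5, 1.3]
width: 0.599
t: 38.28
ee_pos: [0.6065, -0.0297, 0.1641]
eef_rot: [[0.707, -0.707, -0.001], [-0.707, -0.707, 0.0], [-0.001, 0.001, -1.0]]
contact_force: [-0.9, 0.8, -3.2]
width: 0.601
t 38.27 pos [ 0.6065 -0.0297  0.1641] jaw -135.01 delta [10.86 29.4  -0.07] turn -0.01 dist 31.3 w 0.601 F [-0.9  0.8 -3.2]
```

View pics/side18.png

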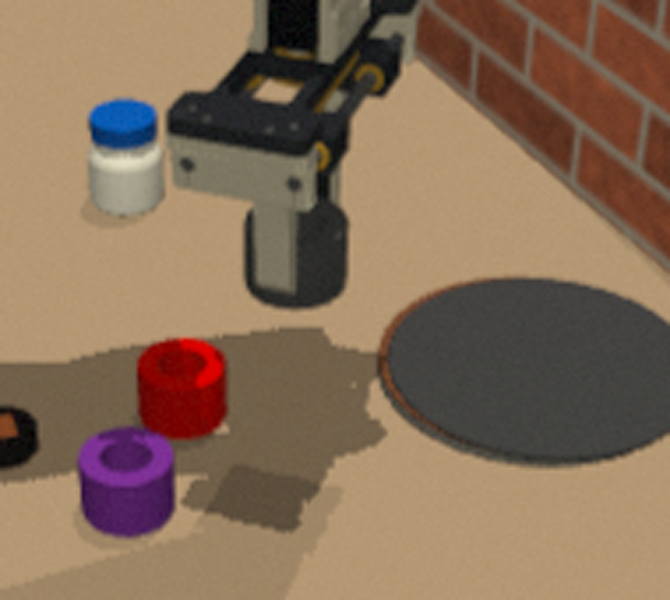

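```bash
python3 -m jog '[{"delta_pos":[0.5,1.5,0],"turn":-6},{"delta_pos":[1.7,4.5,0],"turn":-15},{"delta_pos":[3.1,8.5,0],"turn":-25},{"delta_pos":[4.6,12.5,0],"turn":-35},{"delta_pos":[6.1,16.5,0],"turn":-45},{"delta_pos":[7.6,20.5,0],"turn":-55},{"delta_pos":[9,24.5,0],"turn":-65},{"delta_pos":[10.1,27.5,0],"turn":-72}]';python3 -m jog '[{"delta_pos":[0,0,0],"turn":-3},{"delta_pos":[0,0,0],"turn":-3},{"delta_pos":[0,0,0],"turn":-3}]';python3 go.py .4754 -.3144 .165 -60
```

```text
t: 39.33
ee_pos: [0.4828, -0.2968, 0.1638]
eef_rot: [[0.889, 0.457, -0.002], [0.458, -0.889, 0.001], [-0.001, -0.002, -1.0]]
contact_force: [0.4, -0.2, -3.7]
width: 0.601
t: 39.7
ee_pos: [0.484, -0.2952, 0.1645]
eef_rot: [[0.866, 0.499, -0.001], [0.499, -0.866, 0.001], [-0.0, -0.001, -1.0]]
contact_force: [-0.7, 0.2, -4.1]
width: 0.599
t 39.7 pos [ 0.484  -0.2952  0.1645] jaw -60.05 delta [-1.71  1.23 -0.05] turn -0.05 dist 2.1 w 0.599 F [-0.7  0.2 -4.1]
```

```bash
python3 -m jog '[{"delta_pos":[-0.8,0.6,0],"turn":0},{"delta_pos":[-1.7,1.23,0],"turn":0},{"delta_pos":[-1.7,1.23,1],"turn":0},{"delta_pos":[-1.7,1.23,3],"turn":0},{"delta_pos":[-1.7,1.23,4.8],"turn":0},{"delta_pos":[-1.7,1.23,5],"turn":0},{"delta_pos":[-1.7,1.23,5],"turn":0},{"delta_pos":[-1.7,1.23,5],"turn":0}]';python3 go.py .4754 -.3144 .0691 -60;python3 - <<'E'
from h import *
p,d=viewer.camera("side"); cv2.imwrite("pics/side19.png",cv2.resize(p[200:400,210:410],(600,600),interpolation=2))
w=world(d,"side"); print("ring",*top_center(w,(.4754,-.3144),.045,.1325,.145))
q=w[near(w,(.4754,-.3144),.03,.1335,.14)]; A=np.c_[q[:,:2]-q[:,:2].mean(0),np.ones(len(q))]; print(len(q),np.linalg.lstsq(A,q[:,2],rcond=None)[0])
print("disc",*top_center(w,(.4754,-.3144),.055,.0515,.058))
E
```

```text
t: 40.7
ee_pos: [0.4759, -0.315, 0.1157]
eef_rot: [[0.866, 0.5, 0.001], [0.5, -0.866, -0.001], [0.0, 0.001, -1.0]]
contact_force: [-0.5, 0.9, -2.4]
width: 0.6
t 40.7 pos [ 0.4759 -0.315   0.1157] jaw -60.0 delta [-0.01 -0.08  4.66] turn -0.0 dist 4.7 w 0.6 F [-0.5  0.9 -2.4]
ring 783 [ 0.4708 -0.3192] 0.0425 [ 0.4703 -0.3192  0.1394] 0.1402
263 [0.00686762 0.00923166 0.13783132]
disc 1373 [ 0.4759 -0.3159] 0.0426 [ 0.4716 -0.3247  0.0542] 0.0542
```

View pics/side19.png

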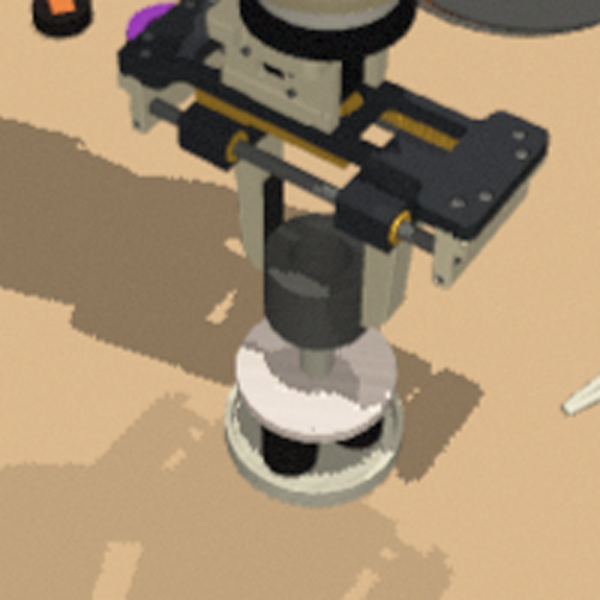

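```bash
python3 go.py .4754 -.3144 .0691 -60;python3 - <<'E'
from h import *
p,d=viewer.camera("side"); w=world(d,"side")
hsv=cv2.cvtColor(p,cv2.COLOR_BGR2HSV)
m=near(w,(.4754,-.3144),.033,.1375,.145)&(hsv[...,1]<60)&(hsv[...,2]<110)
q=w[m];print(len(q),np.median(q[:,2])); c,r=cv2.minEnclosingCircle(q[:,:2].astype(np.float32)); print(c,r)
from scipy.optimize import least_squares
vis=p.copy(); vis[m]=(0,0,255)
for cc,col in(((.4754,-.3144),(0,255,0)),((.4760,-.3154),(255,0,0))):
  for k in range(0,360,6):
    a=np.radians(k)
    for R in(.028,.015):
        u,v=proj((cc[0]+R*np.cos(a),cc[1]+R*np.sin(a),.1406),"side"); 
        if col[1]: pass
        else: vis[int(round(v)),int(round(u))]=col
cv2.imwrite("pics/side20.png",np.hstack([cv2.resize(x[255:335,275:355],(400,400),interpolation=0) for x in(p,vis)]))
E
```

```text
t 40.75 pos [ 0.4759 -0.315   0.1157] jaw -60.01 delta [-0.01 -0.08  4.66] turn -0.01 dist 4.7 w 0.603 F [ 0.1 -0.5 -4.4]
563 0.14045178833672595
(0.47498762607574463, -0.3168366551399231) 0.029165852814912796
```

View pics/side20.png

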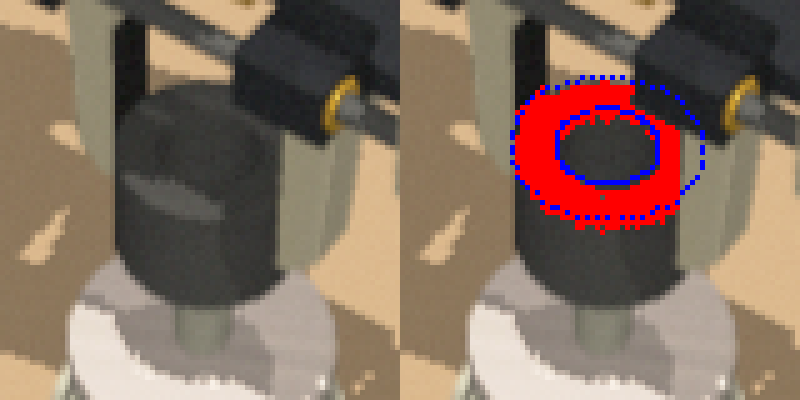

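The ring's bore is centred over the stud to about 1 mm and the ring is level. I'll lower it gently.

```bash
python3 -m jog '[{"delta_pos":[0,0,0.6],"turn":0},{"delta_pos":[0,0,1.4],"turn":0},{"delta_pos":[0,0,2.2],"turn":0},{"delta_pos":[0,0,3],"turn":0},{"delta_pos":[0,0,3.6],"turn":0},{"delta_pos":[0,0,4],"turn":0},{"delta_pos":[0,0,4.2],"turn":0},{"delta_pos":[0,0,4.2],"turn":0}]';python3 go.py .4756 -.3147 .0691 -60
```

```text
t: 41.8
ee_pos: [0.4756, -0.3148, 0.0731]
eef_rot: [[0.866, 0.5, 0.0], [0.5, -0.866, -0.0], [0.0, 0.0, -1.0]]
contact_force: [-0.3, -0.3, -3.7]
width: 0.6
t 41.8 pos [ 0.4756 -0.3148  0.0731] jaw -60.01 delta [ 0.01 -0.01  0.4 ] turn -0.01 dist 0.4 w 0.6 F [-0.3 -0.3 -3.7]
```

```bash
python3 -m jog '[{"delta_pos":[0,0,0.1],"turn":0},{"delta_pos":[0,0,0.2],"turn":0},{"delta_pos":[0,0,0.3],"turn":0},{"delta_pos":[0,0,0.36],"turn":0},{"delta_pos":[0,0,0.4],"turn":0},{"delta_pos":[0,0,0.4],"turn":0}]';python3 go.py .4756 -.3147 .0691 -60
```

```text
t: 42.55
ee_pos: [0.4755, -0.3148, 0.0691]
eef_rot: [[0.866, 0.5, -0.0], [0.5, -0.866, 0.0], [-0.0, -0.0, -1.0]]
contact_force: [-0.5, -0.3, -1.7]
width: 0.599
t 42.55 pos [ 0.4755 -0.3148  0.0691] jaw -60.01 delta [ 0.01 -0.    0.  ] turn -0.01 dist 0.0 w 0.599 F [-0.5 -0.3 -1.7]
```

```bash
python3 -m jog '[{"delta_pos":[0,0,0.02],"turn":0},{"delta_pos":[0,0,0.04],"turn":0},{"delta_pos":[0,0,0.05],"turn":0},{"delta_pos":[0,0,0.05],"turn":0}]';python3 go.py .4756 -.3147 .0691 -60
```

```text
t: 43.05
ee_pos: [0.4756, -0.3148, 0.0691]
eef_rot: [[0.866, 0.5, 0.0], [0.5, -0.866, -0.0], [0.0, 0.0, -1.0]]
contact_force: [-2.8, 3.0, 5.9]
width: 0.601
t 43.05 pos [ 0.4756 -0.3148  0.0691] jaw -60.0 delta [ 0.01 -0.01  0.  ] turn -0.0 dist 0.0 w 0.601 F [-2.8  3.   5.9]
```

Seated: the vertical force went from -3.7 to +5.9 N. Releasing.

```bash
python3 -m jog '[{"delta_pos":[0,0,0],"turn":0},{"delta_pos":[0,0,0],"turn":0},{"delta_pos":[0,0,0],"turn":0},{"delta_pos":[0,0,0],"turn":0},{"delta_pos":[0,0,0],"turn":0}]' 30; python3 -m jog '[{"delta_pos":[0,0,-1],"turn":0},{"delta_pos":[0,0,-3],"turn":0},{"delta_pos":[0,0,-7],"turn":0},{"delta_pos":[0,0,-11],"turn":0},{"delta_pos":[0,0,-13],"turn":0},{"delta_pos":[5,-3,-13],"turn":0},{"delta_pos":[10,-6,-13],"turn":0},{"delta_pos":[10,-6,-13],"turn":0}]' ; python3 -m jog '[{"delta_pos":[4,-2,0],"turn":0},{"delta_pos":[8,-5,0],"turn":0},{"delta_pos":[12,-8,0],"turn":0},{"delta_pos":[16,-11,0],"turn":0},{"delta_pos":[16,-14,0],"turn":0},{"delta_pos":[16,-14,0],"turn":0}]';python3 - <<'E'
from h import *
for n in("top","side"):
    p,d=viewer.camera(n); cv2.imwrite(f"pics/{n}21.png",p if n=="top" else cv2.resize(p[200:400,210:410],(600,600),interpolation=2)); w=world(d,n)
    for k,xy,z0,z1,r in(("ring",(.4755,-.3147),.033,.0915,.097),):
        pass
    def T(k,*a):
        try: print(n,k,*top_center(w,*a))
        except Exception: print(n,k,"-")
    T("ring",(.4755,-.3147),.04,.0915,.098); T("stud",(.4755,-.3147),.013,.078,.087); T("disc",(.4755,-.3147),.055,.052,.057); T("dish",(.475,-.314),.055,.0115,.0165); T("puck",(.463,.085),.035,.012,.022); T("jar",(.6405,.333),.04,.06,.08)
    q=w[near(w,(.4755,-.3147),.03,.0925,.098)]; A=np.c_[q[:,:2]-q[:,:2].mean(0),np.ones(len(q))]; print(np.linalg.lstsq(A,q[:,2],rcond=None)[0])
E
```

```text
t: 43.68
ee_pos: [0.4756, -0.3148, 0.0685]
eef_rot: [[0.866, 0.5, 0.0], [0.5, -0.866, -0.0], [-0.0, 0.0, -1.0]]
contact_force: [-0.3, -0.6, 0.3]
width: 0.883
t: 44.68
ee_pos: [0.5335, -0.21, 0.1993]
eef_rot: [[0.864, 0.503, 0.001], [0.503, -0.864, 0.0], [0.001, 0.0, -1.0]]
contact_force: [-0.1, -0.3, 0.2]
width: 0.885
t: 45.42
ee_pos: [0.6002, -0.0109, 0.199]
eef_rot: [[0.865, 0.501, -0.0], [0.501, -0.865, -0.0], [-0.0, -0.0, -1.0]]
contact_force: [0.2, -0.1, 0.2]
width: 0.885
top ring 417 [ 0.4755 -0.3144] 0.0283 [ 0.4748 -0.314   0.094 ] 0.094
top stud 61 [ 0.4761 -0.3132] 0.009 [ 0.4754 -0.313   0.0817] 0.0817
top disc 490 [ 0.4755 -0.3128] 0.0422 [ 0.4749 -0.3001  0.0542] 0.0541
top dish 149 [ 0.4747 -0.3128] 0.0482 [ 0.4713 -0.2898  0.0137] 0.0137
top puck 0 [0. 0.] 0.0 [nan nan nan] nan
top jar 460 [0.6411 0.3354] 0.0254 [0.6404 0.3334 0.0696] 0.0701
[-0.00609291  0.00068633  0.09429006]
side ring 616 [ 0.4756 -0.3171] 0.0286 [ 0.4752 -0.3185  0.0941] 0.0941
side stud 92 [ 0.4755 -0.3132] 0.0119 [ 0.4765 -0.3129  0.0824] 0.0824
side disc 750 [ 0.4757 -0.3162] 0.0423 [ 0.469  -0.3294  0.0543] 0.0542
side dish 347 [ 0.4747 -0.3168] 0.0482 [ 0.4653 -0.3378  0.0138] 0.0137
side puck 216 [0.463  0.0824] 0.0237 [0.4633 0.0808 0.0161] 0.0162
side jar 206 [0.6399 0.331 ] 0.0272 [0.6404 0.3261 0.0684] 0.0696
[0.00118091 0.00068336 0.09431967]h.py:17: RuntimeWarning: Mean of empty slice.
  return len(p),np.round(c,4),round(rad,4),np.round(p.mean(0),4),round(float(np.median(p[:,2])),4)
  ret = um.true_divide(
  return _methods._mean(a, axis=axis, dtype=dtype,
  ret = ret.dtype.type(ret / rcount)
```

View pics/side21.png

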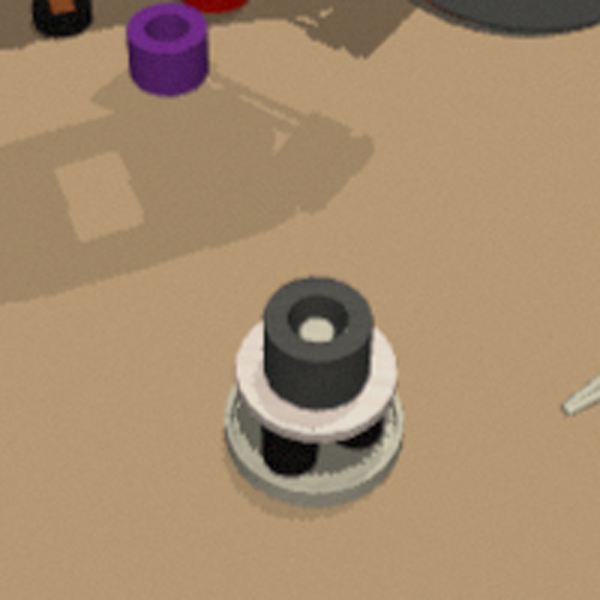

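View pics/top21.png

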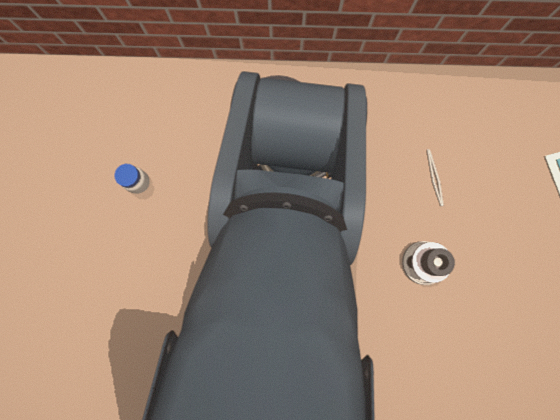

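The stack is complete. The ring is flat, with its top at 94.1 mm (94 expected), and everything is within about 2 mm of centre. The arm is clear and the distractors haven't moved. Handing in.

```bash
python3 -m jog '[{"delta_pos":[0,0,0],"turn":0},{"delta_pos":[0,0,0],"turn":0}]'; python3 -c "
from workcell import workorder; print(workorder.close_job())"
```

```text
t: 45.78
ee_pos: [0.6009, -0.0125, 0.1986]
eef_rot: [[0.867, 0.499, 0.0], [0.499, -0.867, -0.0], [0.0, 0.0, -1.0]]
contact_force: [0.1, -0.0, -0.3]
width: 0.885
the job is handed in; nothing more can be done
None
```

The pressing stack is built and handed in at about 46 s; `close_job` gave no verdict. I stood the square, strip and round mounts in the dish 120° apart, set the disc on them stud up, and put the dark ring weight over the stud. Each piece was lowered into light contact before I let go.

**Last checks:**
- **Heights:** the disc's upper face is at 54.2 mm (54 expected) and the ring's top at 94.1 mm (94 expected).
- **Level:** the ring is tilted by about 0.006 rad at most. The disc measured level within 0.005 rad just before I set it down.
- **Centring:** both cameras put the disc within about 1 mm of the dish's centre and the ring within about 2 mm of the disc's.
- **Left alone:** the jar and puck read the same as at the start, within a few mm of measuring noise. I checked the tweezers only by eye, and they are at the same pixels. In the last pictures the top camera could not see the puck, so its check comes from the side camera alone.
- **Robot:** the gripper is open, touching nothing and well away from the stack.

**Disagreements:** the two cameras differ by 2–3 mm in y, so I worked between them, leaning on the arm's own readings. The side camera's final stud reading was about 3 mm off in y from its ring and disc readings. I put that down to part of the stud being hidden by the ring, and the picture shows the stud inside the bore.

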